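# Index the plate-rack divider to the next hole and stow the glass container

### The job

The bay at the end of the plate rack is too narrow for the small lidded glass container. Pull up the divider's spring knob, slide the divider to the very next hole towards the plates and let the pin snap fully home by itself, without forcing the pin sideways; then stand the container upright on the rack's board in the widened bay, set down gently. Let go and leave everything else as it is.

Things in the scene. Friction and masses are not known exactly. Their poses are not given: they have to be found in the camera images.
- rack: Low plate rack on the ledge: wooden board 224 (x) x 360 (y) x 10 mm; at each y end a steel fence 6 mm thick, 62 mm high above the ledge, inner faces at y = -174 and +174 mm, x = -60 to +96 mm; lip 22 mm high at x = +110. A rail with a punched strip (30 mm wide, top 24 mm above the ledge) runs along y at x = -85 mm. Two plates lie on it on the +y side. Origin: centre of the underside; z up.
- bay_corner (a point): On the board's upper face (10 mm above the ledge) at the inner face of the -y end fence, middle of its length (rack x = 18, y = -174 mm); axes as the rack's. The bay for the container reaches from here towards +y of the rack up to the divider; it is 44 mm wide plus the divider's travel.
- divider (a joint): Travel of the divider in m along the rail: 0 at the start, growing to +y of the rack, towards the plates; range -0.030 to 0.095. It slides with 2 N of friction, with the pin riding on the strip with 7 to 10 N. Strip of two lengths lapped beyond the present hole: the next hole is somewhere from 34 to 46 mm from the present one, to be found by feel; another follows 40 mm later (wrong).
- divider_saddle (a point): Centre of the upper face of the divider's black saddle on the rail, 50 mm above the ledge (rack x = -85, y = -128 mm at the start). Saddle: 42 (x) x 44 (y) mm, 24 mm high, underside 2 mm above the strip. From its +x side an upright steel plate, 4 mm thick in y and 62 mm high, reaches from rack x = -58 to +87 mm at the same y. Axes as the rack's.
- plunger (a joint): Pull of the spring knob in m, straight up: 0 = pin fully home, 0.007 = pin tip level with the strip, 0.010 = upper stop. The spring pulls down with 6 N at 0, 12 N at the stop. Let go between holes, the pin rides on the strip and drops in by itself over a hole (pin 8 mm, hole 10 mm wide); the saddle is then blocked with 1 mm of play each way. More than 30 N on the pin damages it.
- knob_grip (a point): Middle of the knob's widest part, on the vertical axis through the saddle's centre, 75 mm above the ledge when home; rises with the pull. Black mushroom knob: widest part 26 mm in diameter from 69.5 to 80.5 mm above the ledge, top at 84 mm, neck 18 mm in diameter below it down to 60.5 mm, then a 20 mm sleeve on the saddle (50 mm).
- container: Small round clear glass container with a steel screw lid, 57 mm across and 62 mm high (lid from 48 mm up, glass 56 mm across), 0.15 to 0.3 kg, standing on the ledge on the -y side of the rack. Origin: centre of its underside; z up.
- plate_low: Lower white melamine plate of the stack of two on the rack, 164 mm across, 12 mm high. Origin: centre of its underside. To be left alone.
- plate_top: Upper plate of the stack, alike, its underside 10.5 mm above that of the lower. To be left alone.
- canister: White canister with wooden lid, 74 mm across, 103 mm high. Origin: centre of its underside. To be left alone.
- tea_glass: Empty tea glass, 62 mm across, 85 mm high, on the ledge on the +y side of the rack. Origin: centre of its underside. To be left alone.
- mug: Blue mug, 80 mm across, 90 mm high, far on the +y side. Origin: centre of its underside. To be left alone.
- spoon: Steel tablespoon, 190 mm long, lying along its x on the ledge on the -y side beyond the container. Origin: middle of its underside. To be left alone.
Things that resemble listed ones, but are neither listed nor needed, are in the scene too. Leave any black, green or purple look-alike of the container alone.

How it is judged:
On the way:
1. the divider stands in the next hole with its pin snapped fully home (value of joint divider between 0.0325 and 0.0475 m and value of joint plunger below 0.0015 m), for 0.2 s.
At the end, for the whole second after the job is handed in: Divider 32.5 to 47.5 mm from its start with the plunger within 1.5 mm of home; container at rest, upright (0.08 rad), on the rack's board between -y end fence and divider (centre 25 to 65 mm from the fence, -55 to +65 mm along it from bay_corner) (all of step 1 and y of container in the frame of bay_corner between 0.025 and 0.065 m and x of container in the frame of bay_corner between -0.055 and 0.065 m and z of container in the frame of bay_corner between -0.003 and 0.004 m and angle between container's own z axis and vertical below 0.08 rad and linear speed of container below 0.02 m/s); the robot touches nothing.
It fails at once if the plunger pin is forced: more than 30 N on it (contact force between plunger_c0 and anything else above 30 N).
It fails at once if the container is dropped or rammed onto the rack: more than 40 N between them (contact force between container and rack above 40 N).
It fails at once if the plates, canister, tea glass, mug or spoon are moved by more than 25 mm (distance of any of plate_low, plate_top, canister, tea_glass, mug, spoon from where it was at the start of the episode above 0.025 m).
It also fails if it takes over 58 s, if anything falls off the work surface, if the arm or the gripper's body presses on something with over 40 N, if the wrist force passes 120 N, or if a joint passes its speed limit or range.

### The arm

A 6-joint arm with a two-finger parallel gripper is mounted at the origin on the work surface. World frame = base frame: x ahead of the robot, y to its left, z up, the work surface at z = 0. Lengths are in m, angles in rad, forces in N, time in s.
With the tool pointing down it reaches from about 0.35 to 0.85 m from the base axis. Payload 8.1 kg.
Tool frame: the origin (TCP) lies midway between the tips of the shut fingers; the grasp point (between the pads) lies 19 mm behind it (robot.tcp_to_grasp is the distance from the TCP to the grasp point, in m); z points along the fingers, y is the direction in which the jaws open and shut (so a half turn about z gives the same grasp; the last joint's range is limited). The gripper opens to 93 mm and grips with 3 to 60 N. Pads are 15 mm wide; open, the fingers measure 128 mm over their backs; the gripper's body (75 mm by 188 mm) begins 65 mm behind the grasp point.
Start: joints at [1.223, 0.13, 1.488, -0, 1.523, -0.085], TCP at [0.156, 0.579, 0.189] pointing down, gripper open.
Joint ranges: [-2.96, 2.96], [-0.89, 2.26], [0.02, 2.5], [-1.34, 4.48], [0, 2.73], [-2.66, 2.66]. Speed limits (rad/s): [2.39, 2.39, 2.79, 3.14, 3.14, 3.14].

### API

Orientations are given as a rotation vector (axis times angle).
In Python, from plant import robot gives the robot as it stands.
- The arm moves only by the tool send_rows, never from a script. Its argument "series" is a list of rows, each an object of numbers: "wx", "wy", "wz": the turn, a rotation vector about the world's x, y, z in rad; "dx", "dy", "dz": the shift along the world's x, y, z in cm; "fingers": the closure in counts, from 0 (fully open) to 255 (shut). In form: [{"wx": .., "wy": .., "wz": .., "dx": .., "dy": .., "dz": .., "fingers": ..}, ...]. A call has 1 to 20 rows; each row shifts and turns the pose as measured when the row begins; what a row does not reach is not made up. A row lasts 1/12 s, in which the tool goes at most 41.7 mm and 7.16 degrees, less where a joint would pass 70% of its speed; a pose out of reach is approached as far as the arm can. A call is refused whole if a number of a shift passes 4.17 or a number of a turn 0.125, either way. A call with a gripper value outside its range is refused whole. The fingers move at their own pace and stop on an object; "newtons" is the grip in N (left out, the last holds). Time passes only in rows, so rows that do not move let the fingers close. It gives the time, the measured TCP pose, the force and the opening at its end, in the units of the state.
- robot.read_state(): the state, without advancing time (a new reading comes with each control period).
- robot.read_camera(name): name is "side" or "top" or "wrist"; returns the picture (400x640x3 uint8, red, green, blue); there is no depth.
- robot.camera_info(name): a dict with "intrinsics" (3x3 intrinsics, pixels), "extrinsics" (4x4, takes a point from world to camera coordinates); the wrist camera has in their place "tool_from_camera" (4x4, takes a point from camera to tool coordinates, whose origin is the TCP and whose axes are the flange's). Camera axes: x right, y up, looking along -z (the intrinsics and any distortion apply to the point x, -y, -z); pixel columns grow to the right and rows downward; lengths in m; the calibration is good to about 2 mm. A picture is of the moment at which its call begins: read the wrist's pose just before it. camera_info takes no time and is no camera call.
- robot.close_job(): hands the job in, once; it reports no verdict.
The state is a dict: "t": time; "q": joint angles; "dq": joint speeds; "joint_torque": joint torques, N m; "tool_pos": TCP position; "orientation": TCP orientation; "force": force on the tool from outside, world axes, zero at the start; "wrist_torque": the same for the moment, N m; "opening": finger opening in m.
Only numpy, scipy, OpenCV 4.12 (cv2) and the standard library are available. Lean on these libraries where they do the work, as an engineer would, in place of code of your own. Each camera call takes 0.05 s, during which the arm holds its last target.

## Working session

There is one attempt and no reset: what is moved stays moved. The work goes in short steps, Python scripts to look and compute and a tool call to move; the robot and the scene stay as the last step left them, time stands still between calls to the robot, and variables do not carry over. Pictures are saved under pics/ and viewed, and the job is handed in when it is done.

Besides the shell and the picture viewer there is one more tool, called after "Call:" as name([rows], argument=value, ...), one row to a line, values as JSON. send_rows: Moves the arm, as the interface text tells. Its arguments: {"type":"object","properties":{"series":{"type":"array","items":{"type":"object","properties":{"wx":{"type":"number"},"wy":{"type":"number"},"wz":{"type":"number"},"dx":{"type":"number"},"dy":{"type":"number"},"dz":{"type":"number"},"fingers":{"type":"number"}}}},"newtons":{"type":"number"}},"required":["series"]}

```bash
ls; mkdir -p pics
python3 - <<'E'
from plant import robot
import cv2,numpy as np
print(robot.read_state())
for n in ("side","top","wrist"):
    cv2.imwrite(f"pics/{n}0.png",robot.read_camera(n)[:,:,::-1]); print(n,robot.camera_info(n))
E
```

```text
pics
{'t': 0.0, 'q': array([ 1.22257786e+00,  1.31169772e-01,  1.48926518e+00, -1.82584290e-05,
        1.52301892e+00, -8.53783345e-02]), 'dq': array([ 0.00045461,  0.00061291, -0.00089267,  0.00163216, -0.00076209,
       -0.00037287]), 'joint_torque': array([-2.33260354e-03, -5.59837425e+01, -4.91757274e+01,  7.67346891e-02,
        3.54565296e-02, -1.50091469e-04]), 'tool_pos': array([0.15565223, 0.57880762, 0.18839012]), 'orientation': array([-4.11629192e-01, -3.11412173e+00,  2.86095730e-03]), 'force': array([-0.59023742,  0.09090957,  0.03295875]), 'wrist_torque': array([-0.00015104, -0.01887125, -0.05080224]), 'opening': 0.09291316566153877}
side {'intrinsics': array([[421.95095223,   0.        , 324.68646683],
       [  0.        , 421.95095223, 195.44284122],
       [  0.        ,   0.        ,   1.        ]]), 'extrinsics': array([[ 0.91980994, -0.39226323,  0.00890159, -0.44023575],
       [ 0.20794058,  0.50658361,  0.83673996, -0.16407926],
       [-0.33273172, -0.76779073,  0.54752808, -1.33454897],
       [ 0.        ,  0.        ,  0.        ,  1.        ]])}
top {'i
[... 360 characters left out ...]
1.75192205e-01,  1.79735761e-02,  9.84370175e-01,
        -1.52340710e+00],
       [ 0.00000000e+00,  0.00000000e+00,  0.00000000e+00,
         1.00000000e+00]])}
wrist {'intrinsics': array([[321.92786563,   0.        , 318.6370603 ],
       [  0.        , 321.92786563, 199.88210386],
       [  0.        ,   0.        ,   1.        ]]), 'tool_from_camera': array([[ 8.17949282e-04,  9.56768725e-01,  2.90848651e-01,
         8.09090874e-02],
       [ 9.99999498e-01, -6.14370322e-04, -7.91265701e-04,
         2.78982532e-04],
       [-5.78369496e-04,  2.90849152e-01, -9.56768747e-01,
        -1.95423220e-01],
       [ 0.00000000e+00,  0.00000000e+00,  0.00000000e+00,
         1.00000000e+00]])}
```

View pics/side0.png

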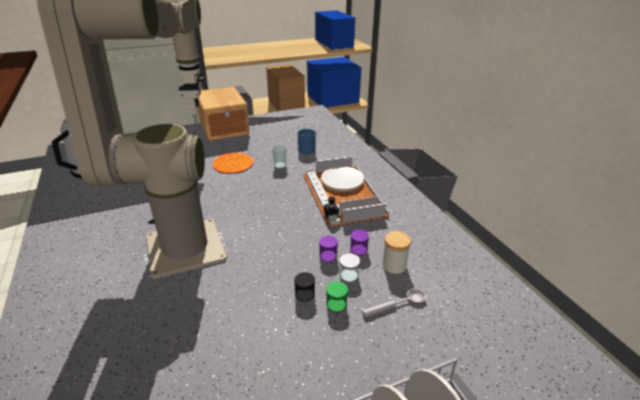

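View pics/top0.png

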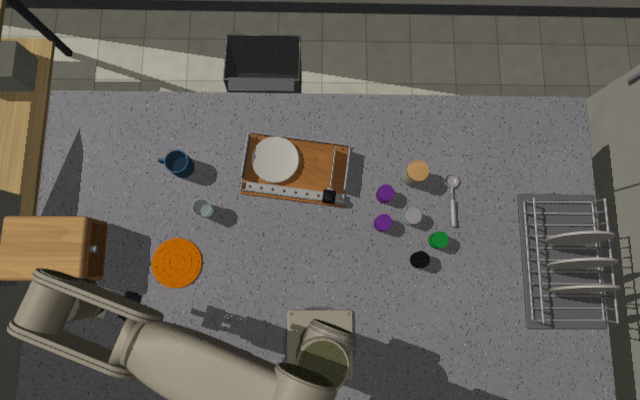

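View pics/wrist0.png

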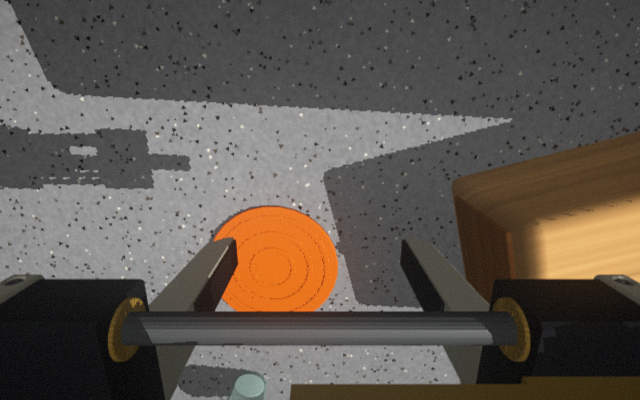

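The top view has the rack around (296,170), the black saddle and knob at (329,196), and the clear container at (413,216) among purple, green and black look-alikes. Next I zoom in and measure.

```bash
cat > h.py <<'E'
import numpy as np,cv2
from plant import robot
from scipy.spatial.transform import Rotation as R
def cam(n,st=None):
    i=robot.camera_info(n);K=i["intrinsics"]
    if n=="wrist":
        T=np.eye(4);T[:3,:3]=R.from_rotvec(st["orientation"]).as_matrix();T[:3,3]=st["tool_pos"]
        E=np.linalg.inv(T@i["tool_from_camera"])
    else:E=i["extrinsics"]
    return K,E
def ray(c,u,v):
    K,E=c
    d=np.array([(u-K[0,2])/K[0,0],-(v-K[1,2])/K[1,1],-1.])
    Rm=E[:3,:3];o=-Rm.T@E[:3,3];return o,Rm.T@d
def onz(c,u,v,z):
    o,d=ray(c,u,v);return o+d*(z-o[2])/d[2]
def px(c,p):
    K,E=c;q=E[:3,:3]@np.asarray(p)+E[:3,3]
    return np.array([K[0,0]*q[0]/-q[2]+K[0,2],K[1,1]*q[1]/q[2]+K[1,2]])
E
python3 - <<'E'
from h import *
t=cv2.imread("pics/top0.png")
cv2.imwrite("pics/topz.png",cv2.resize(t[120:270,230:390],None,fx=5,fy=4,interpolation=cv2.INTER_CUBIC)[:600])
cv2.imwrite("pics/topz.png",cv2.resize(t[125:215,235:365],None,fx=6,fy=6,interpolation=cv2.INTER_CUBIC))
cv2.imwrite("pics/topc.png",cv2.resize(t[160:280,360:480],None,fx=5,fy=5,interpolation=cv2.INTER_CUBIC))
s=cv2.imread("pics/side0.png")
cv2.imwrite("pics/sidez.png",cv2.resize(s[140:310,290:440],None,fx=3.5,fy=3.5,interpolation=cv2.INTER_CUBIC))
c=cam("top")
print(onz(c,413,216,.062),onz(c,329,196,.084))
E
```

```text
[ 0.41961882 -0.31038856  0.062     ] [ 0.48137989 -0.0267317   0.084     ]
```

View pics/topz.png

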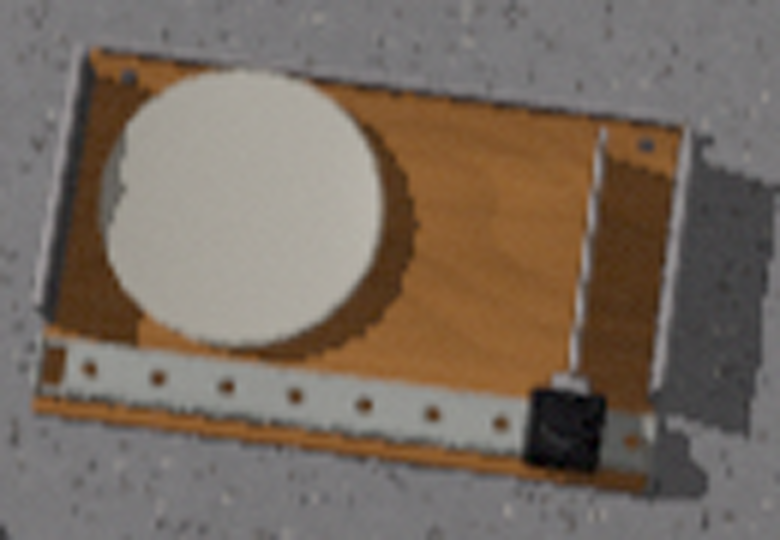

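View pics/topc.png

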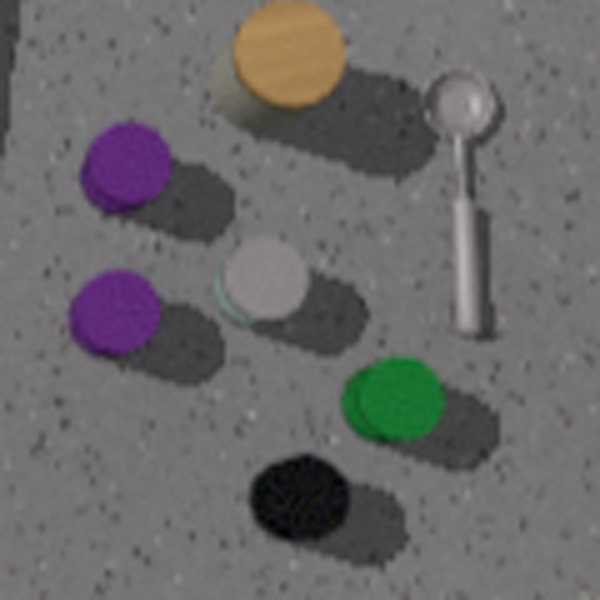

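View pics/sidez.png

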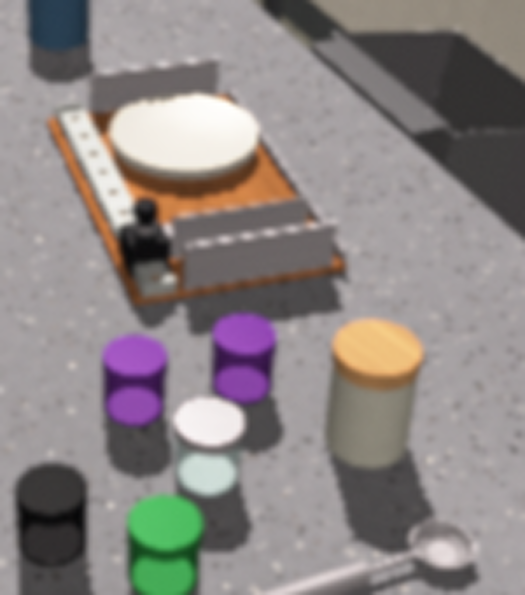

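Run:
```python
from h import *
c=cam("top");f=lambda u,v,z:onz(c,235+(u+.5)/6-.5,125+(v+.5)/6-.5,z)
P=lambda n,p:print(n,p.round(4))
a,b=f(688,125,.062),f(655,395,.062);P('fence-',a);P('',b);print(np.degrees(np.arctan2(*(a-b)[1::-1])),np.linalg.norm(a-b))
a,b=f(602,130,.062),f(575,378,.062);P('div',a);P('',b);print(np.degrees(np.arctan2(*(a-b)[1::-1])),np.linalg.norm(a-b))
a,b=f(82,50,.062),f(40,308,.062);P('fence+',a);P('',b);print(np.degrees(np.arctan2(*(a-b)[1::-1])),np.linalg.norm(a-b))
a,b=f(90,370,.024),f(501,423,.024);P('holes',a);P('',b);d=a-b;print(np.degrees(np.arctan2(-d[0],d[1])),np.linalg.norm(d)/6)
P('saddle',f(566,428,.05))
P('cont',onz(c,360+265/5,160+278/5,.062))
for n,u,v in (('pur1',128,166),('pur2',118,310),('green',402,400)):P(n,onz(c,360+u/5,160+v/5,.062))
```

```text
fence- [ 0.663 -0.097  0.062]
 [ 0.5049 -0.0775  0.062 ]
-7.030141027836925 0.15924374819113507
div [ 0.6594 -0.0476  0.062 ]
 [ 0.5142 -0.0323  0.062 ]
-5.990749096221204 0.14596319262914162
fence+ [0.7036 0.2516 0.062 ]
 [0.5516 0.2703 0.062 ]
-6.987280289283366 0.1531078818669673
holes [0.5236 0.2461 0.024 ]
 [0.4948 0.0087 0.024 ]
-6.923065075563851 0.03985679310372352
saddle [ 0.4876 -0.0278  0.05  ]
cont [ 0.421  -0.3104  0.062 ]
pur1 [ 0.4967 -0.2195  0.062 ]
pur2 [ 0.3985 -0.2109  0.062 ]
green [ 0.3397 -0.3998  0.062 ]
```

Both fences, the strip holes (39.9 mm pitch) and the divider plate agree on a rack yaw of about -7°. The saddle is near (0.489, -0.028) and the container near (0.421, -0.310). Next I move over the knob with the jaws along the rack's y.

Call:
send_rows([
  {"dx":1.2,"dy":-2.2,"dz":0.3,"wz":0.007},
  {"dx":1.7,"dy":-3.1,"dz":0.3,"wz":0.007},
  {"dx":1.7,"dy":-3.1,"dz":0.3,"wz":0.007},
  {"dx":1.7,"dy":-3.1,"dz":0.3,"wz":0.007},
  {"dx":1.7,"dy":-3.1,"dz":0.3,"wz":0.007},
  {"dx":1.7,"dy":-3.1,"dz":0.3,"wz":0.007},
  {"dx":1.7,"dy":-3.1,"wz":0.007},
  {"dx":1.7,"dy":-3.1,"wz":0.007},
  {"dx":1.7,"dy":-3.1,"wz":0.007},
  {"dx":1.7,"dy":-3.1,"wz":0.007},
  {"dx":1.7,"dy":-3.1,"wz":0.007},
  {"dx":1.7,"dy":-3.1,"wz":0.007},
  {"dx":1.7,"dy":-3.1,"wz":0.007},
  {"dx":1.7,"dy":-3.1,"wz":0.007},
  {"dx":1.7,"dy":-3.1,"wz":0.007},
  {"dx":1.7,"dy":-3.1,"wz":0.007},
  {"dx":1.7,"dy":-3.1,"wz":0.007},
  {"dx":1.7,"dy":-3.1,"wz":0.007},
  {"dx":1.4,"dy":-2.6,"wz":0.007},
  {"dx":0.5,"dy":-1.0,"wz":0.007},
], newtons=45)

```text
schema error: expected keys wx, wy, wz, dx, dy, dz, fingers
```

Call:
send_rows([
  {"wx":0,"wy":0,"fingers":0,"dx":1.2,"dy":-2.2,"dz":0.3,"wz":0.007},
  {"wx":0,"wy":0,"fingers":0,"dx":1.7,"dy":-3.1,"dz":0.3,"wz":0.007},
  {"wx":0,"wy":0,"fingers":0,"dx":1.7,"dy":-3.1,"dz":0.3,"wz":0.007},
  {"wx":0,"wy":0,"fingers":0,"dx":1.7,"dy":-3.1,"dz":0.3,"wz":0.007},
  {"wx":0,"wy":0,"fingers":0,"dx":1.7,"dy":-3.1,"dz":0.3,"wz":0.007},
  {"wx":0,"wy":0,"fingers":0,"dx":1.7,"dy":-3.1,"dz":0.3,"wz":0.007},
  {"wx":0,"wy":0,"fingers":0,"dz":0,"dx":1.7,"dy":-3.1,"wz":0.007},
  {"wx":0,"wy":0,"fingers":0,"dz":0,"dx":1.7,"dy":-3.1,"wz":0.007},
  {"wx":0,"wy":0,"fingers":0,"dz":0,"dx":1.7,"dy":-3.1,"wz":0.007},
  {"wx":0,"wy":0,"fingers":0,"dz":0,"dx":1.7,"dy":-3.1,"wz":0.007},
  {"wx":0,"wy":0,"fingers":0,"dz":0,"dx":1.7,"dy":-3.1,"wz":0.007},
  {"wx":0,"wy":0,"fingers":0,"dz":0,"dx":1.7,"dy":-3.1,"wz":0.007},
  {"wx":0,"wy":0,"fingers":0,"dz":0,"dx":1.7,"dy":-3.1,"wz":0.007},
  {"wx":0,"wy":0,"fingers":0,"dz":0,"dx":1.7,"dy":-3.1,"wz":0.007},
  {"wx":0,"wy":0,"fingers":0,"dz":0,"dx":1.7,"dy":-3.1,"wz":0.007},
], newtons=45)

```text
t: 1.4
tool_pos: [0.4058, 0.104, 0.2018]
orientation: [-0.221, -3.132, 0.009]
force: [0.9, 0.7, 0.6]
opening: 0.0926
```

Call:
send_rows([
  {"wx":0,"wy":0,"wz":0.005,"dx":2.0,"dy":-3.0,"dz":0,"fingers":0},
  {"wx":0,"wy":0,"wz":0.005,"dx":2.0,"dy":-3.1,"dz":0,"fingers":0},
  {"wx":0,"wy":0,"wz":0.005,"dx":2.0,"dy":-3.1,"dz":0,"fingers":0},
  {"wx":0,"wy":0,"wz":0.005,"dx":2.0,"dy":-3.0,"dz":0,"fingers":0},
  {"wx":0,"wy":0,"wz":0.0,"dx":0.5,"dy":-1.0,"dz":0,"fingers":0},
  {"wx":0,"wy":0,"wz":0.0,"dx":0,"dy":0,"dz":0,"fingers":0},
])

```text
t: 1.9
tool_pos: [0.4943, -0.0419, 0.2005]
orientation: [-0.198, -3.134, 0.011]
force: [-0.4, 0.1, -0.6]
opening: 0.0928
```

Run:
```python
from h import *
st=robot.read_state();print(st["tool_pos"],st["orientation"],st["force"])
im=robot.read_camera("wrist");cv2.imwrite("pics/w1.png",im[:,:,::-1])
np.savez("pics/w1.npz",p=st["tool_pos"],o=st["orientation"])
c=cam("wrist",st)
for p in ([.489,-.028,.084],[.489,-.028,.05]):print(px(c,p))
```

```text
[ 0.49425444 -0.04191775  0.20051589] [-0.19791629 -3.13376956  0.01050893] [-0.42074175  0.11779043 -0.61760495]
[332.18854063 179.87787566]
[331.13018159 172.72410895]
```

View pics/w1.png

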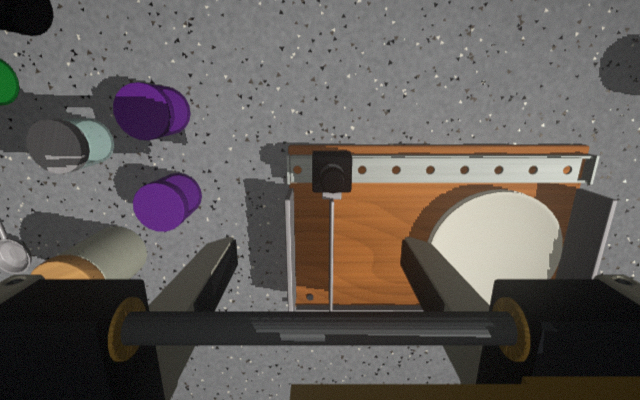

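Run:
```python
from h import *
t=cv2.imread("pics/w1.png")
cv2.imwrite("pics/w1z.png",cv2.resize(t[135:215,280:380],None,fx=7,fy=7,interpolation=cv2.INTER_CUBIC))
```

```text
(no output)
```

View pics/w1z.png

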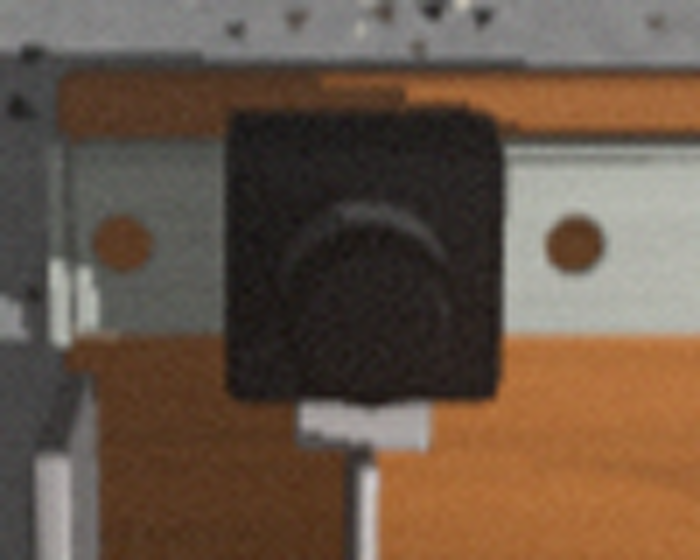

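Run:
```python
from h import *
d=np.load("pics/w1.npz");c=cam("wrist",dict(tool_pos=d["p"],orientation=d["o"]))
f=lambda u,v,z:onz(c,280+(u+.5)/7-.5,135+(v+.5)/7-.5,z)
for n,u,v,z in (('knob',364,290,.077),('knobL',278,290,.077),('knobR',450,290,.077),('saddL',226,250,.05),('saddR',503,250,.05),('sadd bottom',364,400,.05),('hole-',122,243,.024),('hole+',575,243,.024)):print(n,f(u,v,z).round(4))
print(R.from_rotvec(d["o"]).as_matrix().round(3))
```

```text
knob [ 0.4866 -0.0281  0.077 ]
knobL [ 0.4851 -0.0405  0.077 ]
knobR [ 0.4881 -0.0158  0.077 ]
saddL [ 0.4837 -0.0486  0.05  ]
saddR [ 0.489  -0.0057  0.05  ]
sadd bottom [ 0.5105 -0.03    0.05  ]
hole- [ 0.4856 -0.0671  0.024 ]
hole+ [0.495  0.0082 0.024 ]
[[-0.992  0.126 -0.002]
 [ 0.126  0.992 -0.007]
 [ 0.001 -0.007 -1.   ]]
```

Next I move above the knob at (0.488, -0.0275) and descend.

Call:
send_rows([
  {"wx":0.007,"wy":-0.002,"wz":0.004,"dx":-0.6,"dy":1.4,"dz":-1.0,"fingers":0},
  {"wx":0,"wy":0,"wz":0,"dx":0,"dy":0,"dz":-3.0,"fingers":0},
  {"wx":0,"wy":0,"wz":0,"dx":0,"dy":0,"dz":-3.0,"fingers":0},
  {"wx":0,"wy":0,"wz":0,"dx":0,"dy":0,"dz":-2.5,"fingers":0},
  {"wx":0,"wy":0,"wz":0,"dx":0,"dy":0,"dz":-1.0,"fingers":0},
  {"wx":0,"wy":0,"wz":0,"dx":0,"dy":0,"dz":0,"fingers":0},
])

```text
t: 2.45
tool_pos: [0.485, -0.0187, 0.094]
orientation: [0.185, 3.133, 0.005]
force: [-0.4, 0.4, 0.7]
opening: 0.0929
```

Call:
send_rows([
  {"wx":0,"wy":0,"wz":0,"dx":0.3,"dy":-0.9,"dz":0,"fingers":0},
  {"wx":0,"wy":0,"wz":0,"dx":0,"dy":0,"dz":0,"fingers":0},
])

```text
t: 2.62
tool_pos: [0.4876, -0.0264, 0.0951]
orientation: [0.18, 3.134, 0.006]
force: [0.1, 0.1, 0.1]
opening: 0.0932
```

```bash
cat > look.py <<'E'
from h import *
import sys
n=sys.argv[1]
st=robot.read_state();print(st["t"],st["tool_pos"].round(4),st["orientation"].round(4),st["force"].round(2),st["opening"])
im=robot.read_camera("wrist");cv2.imwrite(f"pics/{n}.png",im[:,:,::-1])
np.savez(f"pics/{n}.npz",p=st["tool_pos"],o=st["orientation"])
E
python3 look.py w2
```

```text
2.6167 [ 0.4876 -0.0264  0.0951] [0.1797 3.1341 0.0058] [0.12 0.1  0.15] 0.09315947788238954
```

View pics/w2.png

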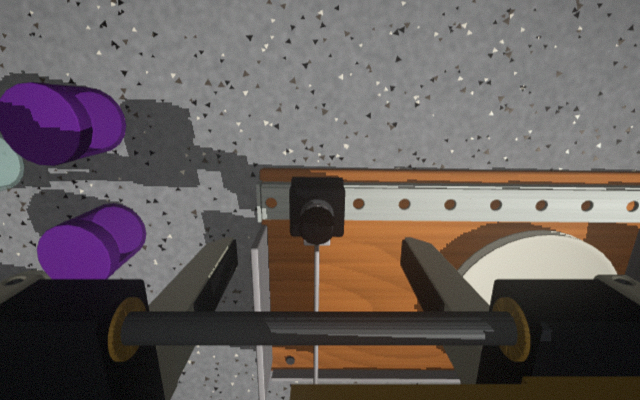

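Run:
```python
from h import *
d=np.load("pics/w2.npz");c=cam("wrist",dict(tool_pos=d["p"],orientation=d["o"]))
print(onz(c,318.5,221,.078),onz(c,317.5,207,.05),px(c,d["p"]),onz(c,272,203,.024),onz(c,359,204.5,.024))
t=cv2.imread("pics/w2.png")
cv2.imwrite("pics/w2z.png",cv2.resize(t[165:255,270:370],None,fx=6,fy=6,interpolation=cv2.INTER_CUBIC))
```

```text
[ 0.48701925 -0.02591069  0.078     ] [ 0.48583022 -0.02645339  0.05      ] [318.0159464  231.26504668] [ 0.48621244 -0.06619922  0.024     ] [0.49625   0.0087063 0.024    ]
```

View pics/w2z.png

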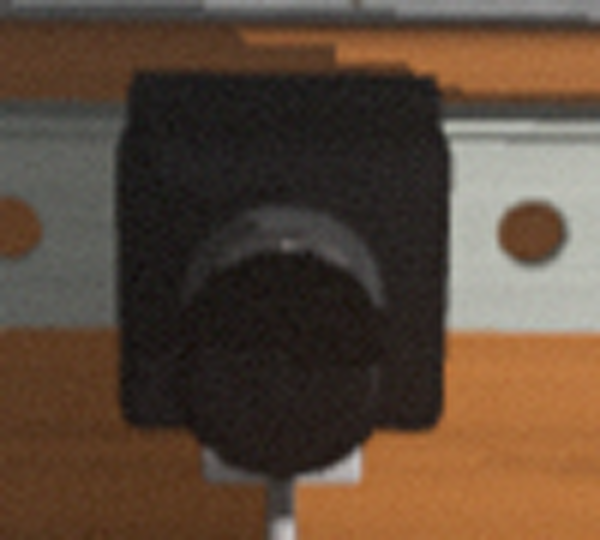

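The knob is centred between the fingers, so I descend and close gently first.

Call:
send_rows([
  {"wx":0,"wy":0,"wz":0,"dx":0.1,"dy":0,"dz":-2.0,"fingers":0},
  {"wx":0,"wy":0,"wz":0,"dx":0,"dy":0,"dz":-1.4,"fingers":0},
  {"wx":0,"wy":0,"wz":0,"dx":0,"dy":0,"dz":-0.4,"fingers":60},
  {"wx":0,"wy":0,"wz":0,"dx":0,"dy":0,"dz":0,"fingers":120},
  {"wx":0,"wy":0,"wz":0,"dx":0,"dy":0,"dz":0,"fingers":150},
], newtons=4)

```text
t: 3.08
tool_pos: [0.4955, -0.0273, 0.0654]
orientation: [0.182, 3.12, 0.005]
force: [0.8, 0.2, 0.3]
opening: 0.0775
```

Call:
send_rows([
  {"wx":0,"wy":0,"wz":0,"dx":0,"dy":0,"dz":0,"fingers":60},
  {"wx":0,"wy":0,"wz":0,"dx":0,"dy":0,"dz":0,"fingers":60},
])

```text
t: 3.25
tool_pos: [0.497, -0.0276, 0.0678]
orientation: [0.183, 3.117, 0.005]
force: [-0.3, 0.2, 0.6]
opening: 0.0713
```

Run:
```python
from h import *
st=robot.read_state();print(st)
print(R.from_rotvec(st["orientation"]).as_matrix().round(4))
```

```text
{'t': 3.25, 'q': array([-0.16267883, -0.07515272,  1.92524049,  0.00521619,  1.27270888,
       -1.61796644]), 'dq': array([-0.00148187, -0.01123264, -0.01420226,  0.00036445,  0.0079459 ,
       -0.0005948 ]), 'joint_torque': array([-3.92281800e-03, -4.19920099e+01, -4.59219468e+01,  1.48328935e-02,
       -5.51429554e-02,  6.51446535e-04]), 'tool_pos': array([ 0.49699312, -0.02763129,  0.06780669]), 'orientation': array([0.182545  , 3.11703216, 0.00469053]), 'force': array([-0.30985035,  0.23301655,  0.64919849]), 'wrist_torque': array([ 0.00627134, -0.00316519,  0.01771336]), 'opening': 0.07133792852026687}
[[-0.993   0.1167  0.0194]
 [ 0.1167  0.9932  0.0019]
 [-0.019   0.0041 -0.9998]]
```

Call:
send_rows([
  {"wx":-0.002,"wy":0.019,"wz":0,"dx":-0.9,"dy":0.1,"dz":-0.6,"fingers":60},
  {"wx":0,"wy":0,"wz":0,"dx":0,"dy":0,"dz":-0.3,"fingers":60},
  {"wx":0,"wy":0,"wz":0,"dx":0,"dy":0,"dz":0,"fingers":60},
])

```text
t: 3.5
tool_pos: [0.4886, -0.0268, 0.0602]
orientation: [0.184, 3.134, -0.001]
force: [-0.1, 0.4, -0.7]
opening: 0.0713
```

Pose is good. I lower 3 mm and close gently.

Call:
send_rows([
  {"wx":0,"wy":0,"wz":0,"dx":0,"dy":0,"dz":-0.3,"fingers":100},
  {"wx":0,"wy":0,"wz":0,"dx":0,"dy":0,"dz":0,"fingers":160},
  {"wx":0,"wy":0,"wz":0,"dx":0,"dy":0,"dz":0,"fingers":200},
  {"wx":0,"wy":0,"wz":0,"dx":0,"dy":0,"dz":0,"fingers":255},
  {"wx":0,"wy":0,"wz":0,"dx":0,"dy":0,"dz":0,"fingers":255},
  {"wx":0,"wy":0,"wz":0,"dx":0,"dy":0,"dz":0,"fingers":255},
])

```text
t: 4.0
tool_pos: [0.488, -0.0266, 0.0563]
orientation: [0.184, 3.136, -0.001]
force: [0.4, 0.5, -0.6]
opening: 0.0355
```

Call:
send_rows([
  {"wx":0,"wy":0,"wz":0,"dx":0,"dy":0,"dz":0,"fingers":255},
  {"wx":0,"wy":0,"wz":0,"dx":0,"dy":0,"dz":0,"fingers":255},
  {"wx":0,"wy":0,"wz":0,"dx":0,"dy":0,"dz":0,"fingers":255},
])

```text
t: 4.25
tool_pos: [0.4882, -0.0267, 0.0565]
orientation: [0.184, 3.135, -0.001]
force: [-0.2, -0.8, 0.4]
opening: 0.016
```

```bash
python3 look.py w3
python3 - <<'E'
from h import *
t=robot.read_camera("side")[:,:,::-1]
cv2.imwrite("pics/s3z.png",cv2.resize(t[90:290,260:440],None,fx=3,fy=3,interpolation=cv2.INTER_CUBIC))
E
```

```text
4.25 [ 0.4882 -0.0267  0.0565] [ 1.8370e-01  3.1353e+00 -1.1000e-03] [-0.18 -0.85  0.39] 0.015979813866047594
```

View pics/w3.png

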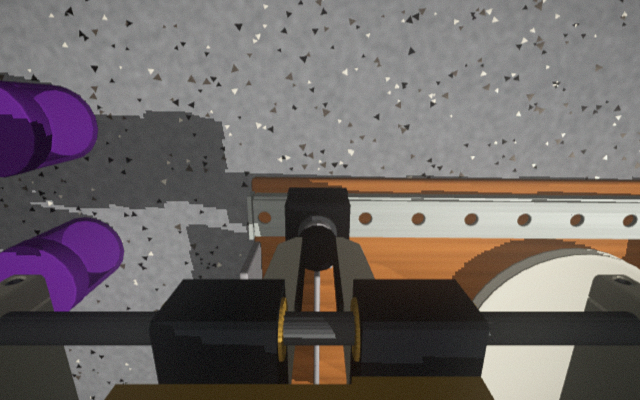

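View pics/s3z.png

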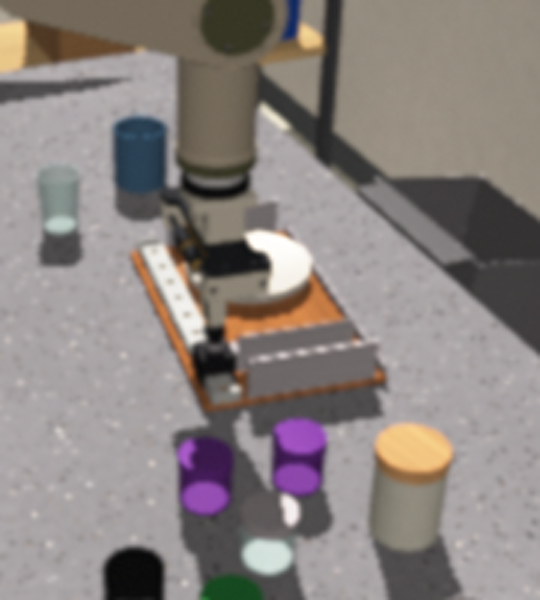

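Call:
send_rows([
  {"wx":0,"wy":0,"wz":0,"dx":0,"dy":0,"dz":0,"fingers":255},
  {"wx":0,"wy":0,"wz":0,"dx":0,"dy":0,"dz":0,"fingers":255},
])

```text
t: 4.52
tool_pos: [0.4882, -0.0266, 0.0565]
orientation: [0.184, 3.135, -0.001]
force: [0.4, 0.7, 0.8]
opening: 0.0004
```

```bash
python3 look.py w4; python3 -c "
import cv2
t=cv2.imread('pics/w4.png')
cv2.imwrite('pics/w4z.png',cv2.resize(t[175:310,250:390],None,fx=4.4,fy=4.4,interpolation=cv2.INTER_CUBIC))"
```

```text
4.5167 [ 0.4882 -0.0266  0.0565] [ 1.8350e-01  3.1352e+00 -1.1000e-03] [0.36 0.67 0.77] 0.00039341236676651293
```

View pics/w4z.png

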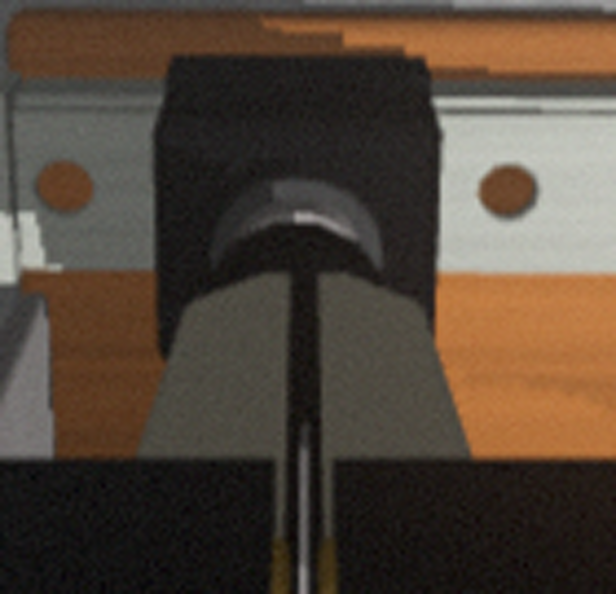

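The fingers shut fully with no contact force, so the heights look wrong. I triangulate the hole and the knob across views to check the ledge height.

```bash
cat >> h.py <<'E'
def tri(obs):
    A=np.zeros((3,3));b=np.zeros(3);L=[]
    for c,u,v in obs:
        o,d=ray(c,u,v);d=d/np.linalg.norm(d);M=np.eye(3)-np.outer(d,d);A+=M;b+=M@o
    x=np.linalg.solve(A,b)
    return x.round(4),[ (px(c,x)-[u,v]).round(1) for c,u,v in obs]
def wc(n):
    d=np.load(f"pics/{n}.npz");return cam("wrist",dict(tool_pos=d["p"],orientation=d["o"]))
E
python3 - <<'E'
from h import *
z=lambda u,v,x0,y0,k:(x0+(u+.5)/k-.5,y0+(v+.5)/k-.5)
h1=z(575,243,280,135,7);h2=z(532,233,270,165,6);h4=z(508,190,250,175,4.4);ht=z(501,423,235,125,6);hs=z(122,190,290,140,3.5)
T,S=cam("top"),cam("side")
print('hole+',tri([(wc("w1"),*h1),(wc("w2"),*h2),(wc("w4"),*h4)]),tri([(wc("w1"),*h1),(wc("w4"),*h4),(T,*ht)]))
g1=z(122,243,280,135,7);g4=z(65,187,250,175,4.4)
print('hole-',tri([(wc("w1"),*g1),(wc("w4"),*g4)]))
# container lid top, side & top
print('lid',tri([(S,*z(209,422,290,140,3.5)),(T,360+265/5,160+278/5)]))
print('can',tri([(S,*z(377,350,290,140,3.5)),(T,360+290/5,160+53/5)]))
print('knob',tri([(S,*z(147,212,290,140,3.5)),(T,*z(566,432,235,125,6))]))
E
```

```text
hole+ (array([0.495 , 0.0082, 0.0241]), [array([-0.,  0.]), array([ 0. , -0.2]), array([0. , 0.2])]) (array([0.4952, 0.0085, 0.0228]), [array([ 0.1, -0. ]), array([ 0.2, -0.2]), array([ 0.1, -0.1])])
hole- (array([ 0.4856, -0.0671,  0.0237]), [array([0., 0.]), array([-0.1, -0. ])])
lid (array([ 0.4216, -0.3112,  0.0589]), [array([-0.1,  0. ]), array([ 0. , -0.1])])
can (array([ 0.5681, -0.3237,  0.098 ]), [array([-0.1,  0. ]), array([ 0. , -0.1])])
knob (array([ 0.4863, -0.0284,  0.072 ]), [array([-1.4,  0.3]), array([ 0.5, -1.4])])
```

Run:
```python
from h import *
for n in ("w1","w2","w4"):
  c=wc(n)
  x0,y0,k=dict(w1=(280,135,7),w2=(270,165,6),w4=(250,175,4.4))[n]
  for z in (.0265,.05,.0605,.0695,.0805,.084):
    p=px(c,[.4905,-.0268,z]);print(n,z,((p-[x0,y0])*k).round(0))
d=np.load("pics/w4.npz");print(((px(wc("w4"),d["p"])-[250,175])*4.4))
print(px(cam("side"),[.4905,-.0268,.084]),px(cam("top"),[.4905,-.0268,.084]))
```

```text
w1 0.0265 [362. 242.]
w1 0.05 [367. 272.]
w1 0.0605 [369. 287.]
w1 0.0695 [371. 300.]
w1 0.0805 [374. 318.]
w1 0.084 [375. 323.]
w2 0.0265 [286. 231.]
w2 0.05 [286. 286.]
w2 0.0605 [287. 313.]
w2 0.0695 [287. 339.]
w2 0.0805 [287. 372.]
w2 0.084 [287. 384.]
w4 0.0265 [300. 192.]
w4 0.05 [300. 245.]
w4 0.0605 [300. 272.]
w4 0.0695 [300. 298.]
w4 0.0805 [300. 333.]
w4 0.084 [300. 345.]
[299.27242615 247.56158996]
[331.22908065 197.02744029] [329.02714942 193.30407095]
```

Run:
```python
from plant import robot
print(robot.tcp_to_grasp,[a for a in dir(robot) if a[0]!='_'])
```

```text
0.0188 ['IKError', 'camera_info', 'close_job', 'read_camera', 'read_state', 'tcp_to_grasp']
```

The pictures say the real fingertips sit about 28 mm above the reported TCP: the open-finger pixel gap gives a depth of 0.181 m against 0.211 m for the TCP. So the fingers shut just above the knob. I reopen and go about 27 mm lower in force-guarded steps.

Call:
send_rows([
  {"wx":0,"wy":0,"wz":0,"dx":0,"dy":0,"dz":0,"fingers":100},
  {"wx":0,"wy":0,"wz":0,"dx":0,"dy":0,"dz":0,"fingers":100},
  {"wx":0,"wy":0,"wz":0,"dx":0,"dy":0,"dz":0,"fingers":100},
  {"wx":0,"wy":0,"wz":0,"dx":0,"dy":0,"dz":0,"fingers":100},
  {"wx":0,"wy":0,"wz":0,"dx":0,"dy":0,"dz":0,"fingers":100},
  {"wx":0,"wy":0,"wz":0,"dx":0,"dy":0,"dz":0,"fingers":100},
  {"wx":0,"wy":0,"wz":0,"dx":0,"dy":0,"dz":0,"fingers":100},
  {"wx":0,"wy":0,"wz":0,"dx":0.1,"dy":0,"dz":-0.4,"fingers":100},
])

```text
t: 5.23
tool_pos: [0.4898, -0.0268, 0.0532]
orientation: [0.184, 3.134, -0.001]
force: [-0.1, 0.2, -0.0]
opening: 0.0492
```

Call:
send_rows([
  {"wx":0,"wy":0,"wz":0,"dx":0,"dy":0,"dz":-0.7,"fingers":100},
  {"wx":0,"wy":0,"wz":0,"dx":0,"dy":0,"dz":-0.7,"fingers":100},
  {"wx":0,"wy":0,"wz":0,"dx":0,"dy":0,"dz":-0.5,"fingers":100},
  {"wx":0,"wy":0,"wz":0,"dx":0,"dy":0,"dz":0,"fingers":100},
])

```text
t: 5.57
tool_pos: [0.4892, -0.0267, 0.031]
orientation: [0.184, 3.135, -0.001]
force: [0.2, -0.2, -0.1]
opening: 0.0563
```

```bash
python3 look.py w5; python3 -c "
import cv2
t=cv2.imread('pics/w5.png')
cv2.imwrite('pics/w5z.png',cv2.resize(t[175:310,250:390],None,fx=4.4,fy=4.4,interpolation=cv2.INTER_CUBIC))"
```

```text
5.5667 [ 0.4892 -0.0267  0.031 ] [ 1.837e-01  3.135e+00 -1.200e-03] [ 0.16 -0.21 -0.07] 0.05631973610501305
```

View pics/w5z.png

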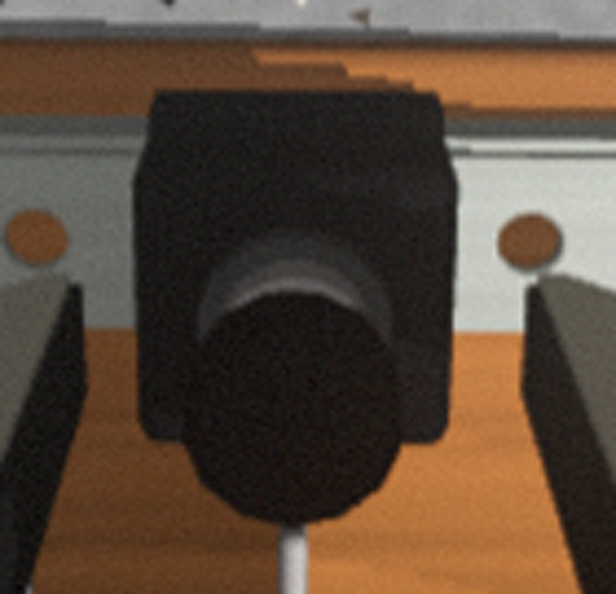

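Call:
send_rows([
  {"wx":0,"wy":0,"wz":0,"dx":0,"dy":-0.1,"dz":-0.1,"fingers":160},
  {"wx":0,"wy":0,"wz":0,"dx":0,"dy":0,"dz":0,"fingers":180},
  {"wx":0,"wy":0,"wz":0,"dx":0,"dy":0,"dz":0,"fingers":200},
  {"wx":0,"wy":0,"wz":0,"dx":0,"dy":0,"dz":0,"fingers":200},
  {"wx":0,"wy":0,"wz":0,"dx":0,"dy":0,"dz":0,"fingers":200},
  {"wx":0,"wy":0,"wz":0,"dx":0,"dy":0,"dz":0,"fingers":200},
  {"wx":0,"wy":0,"wz":0,"dx":0,"dy":0,"dz":0,"fingers":200},
])

```text
t: 6.2
tool_pos: [0.4894, -0.028, 0.0304]
orientation: [0.184, 3.135, -0.002]
force: [1.1, 0.7, -2.0]
opening: 0.0252
```

The opening stopped at 25 mm, which is the knob's 26 mm. I firm the grip.

Call:
send_rows([
  {"wx":0,"wy":0,"wz":0,"dx":0,"dy":0,"dz":0,"fingers":255},
  {"wx":0,"wy":0,"wz":0,"dx":0,"dy":0,"dz":0,"fingers":255},
  {"wx":0,"wy":0,"wz":0,"dx":0,"dy":0,"dz":0,"fingers":255},
], newtons=40)

```text
t: 6.45
tool_pos: [0.4894, -0.0279, 0.0304]
orientation: [0.184, 3.135, -0.001]
force: [-0.1, -0.1, -1.4]
opening: 0.0245
```

Pull up in small steps.

Call:
send_rows([
  {"wx":0,"wy":0,"wz":0,"dx":0,"dy":0,"dz":0.3,"fingers":255},
  {"wx":0,"wy":0,"wz":0,"dx":0,"dy":0,"dz":0.3,"fingers":255},
  {"wx":0,"wy":0,"wz":0,"dx":0,"dy":0,"dz":0.2,"fingers":255},
])

```text
t: 6.7
tool_pos: [0.4891, -0.0279, 0.0368]
orientation: [0.184, 3.135, -0.001]
force: [6.2, -1.3, -11.7]
opening: 0.0246
```

Call:
send_rows([
  {"wx":0,"wy":0,"wz":0,"dx":0,"dy":0,"dz":0.2,"fingers":255},
  {"wx":0,"wy":0,"wz":0,"dx":0,"dy":0,"dz":0.05,"fingers":255},
])

```text
t: 6.87
tool_pos: [0.4892, -0.0279, 0.0384]
orientation: [0.184, 3.135, -0.001]
force: [4.7, -0.9, -10.4]
opening: 0.0244
```

Call:
send_rows([
  {"wx":0,"wy":0,"wz":0,"dx":0,"dy":0,"dz":0.12,"fingers":255},
  {"wx":0,"wy":0,"wz":0,"dx":0.02,"dy":0.15,"dz":0.03,"fingers":255},
  {"wx":0,"wy":0,"wz":0,"dx":0.02,"dy":0.15,"dz":0.03,"fingers":255},
])

```text
t: 7.12
tool_pos: [0.4895, -0.0256, 0.0386]
orientation: [0.185, 3.134, -0.003]
force: [5.1, -3.1, -11.0]
opening: 0.0246
```

The divider slides with about 2 N. I continue towards +y, stopping about 12 mm short of the hole.

Call:
send_rows([
  {"wx":0,"wy":0,"wz":0,"dx":0.04,"dy":0.3,"dz":0.04,"fingers":255},
  {"wx":0,"wy":0,"wz":0,"dx":0.04,"dy":0.3,"dz":0.04,"fingers":255},
  {"wx":0,"wy":0,"wz":0,"dx":0.04,"dy":0.3,"dz":0.03,"fingers":255},
])

```text
t: 7.37
tool_pos: [0.4905, -0.0178, 0.0381]
orientation: [0.186, 3.134, -0.006]
force: [5.1, -2.6, -10.5]
opening: 0.024
```

Call:
send_rows([
  {"wx":0,"wy":0,"wz":0,"dx":0.04,"dy":0.35,"dz":0.06,"fingers":255},
  {"wx":0,"wy":0,"wz":0,"dx":0.04,"dy":0.35,"dz":0.06,"fingers":255},
  {"wx":0,"wy":0,"wz":0,"dx":0.04,"dy":0.35,"dz":0.04,"fingers":255},
  {"wx":0,"wy":0,"wz":0,"dx":0,"dy":0,"dz":0,"fingers":255},
])

```text
t: 7.7
tool_pos: [0.4918, -0.0078, 0.0377]
orientation: [0.187, 3.134, -0.008]
force: [5.2, 1.7, -9.6]
opening: 0.0243
```

Travel is about 20 mm. I ease down, release the knob so the pin rides on the strip, and open wide enough for the saddle.

Call:
send_rows([
  {"wx":0,"wy":0,"wz":0,"dx":0,"dy":0,"dz":-0.1,"fingers":255},
  {"wx":0,"wy":0,"wz":0,"dx":0,"dy":0,"dz":0,"fingers":80},
  {"wx":0,"wy":0,"wz":0,"dx":0,"dy":0,"dz":0,"fingers":80},
  {"wx":0,"wy":0,"wz":0,"dx":0,"dy":0,"dz":0,"fingers":80},
  {"wx":0,"wy":0,"wz":0,"dx":0,"dy":0,"dz":0,"fingers":80},
  {"wx":0,"wy":0,"wz":0,"dx":0,"dy":0,"dz":0,"fingers":80},
  {"wx":0,"wy":0,"wz":0,"dx":0,"dy":0,"dz":0,"fingers":80},
  {"wx":0,"wy":0,"wz":0,"dx":0,"dy":0,"dz":0,"fingers":80},
], newtons=5)

```text
t: 8.37
tool_pos: [0.4929, -0.008, 0.0392]
orientation: [0.187, 3.132, -0.009]
force: [-0.1, -0.1, -0.0]
opening: 0.0631
```

```bash
python3 look.py w6; python3 -c "
import cv2
t=cv2.imread('pics/w6.png')
cv2.imwrite('pics/w6z.png',cv2.resize(t[175:310,230:410],None,fx=4.4,fy=4.4,interpolation=cv2.INTER_CUBIC))"
```

```text
8.3667 [ 0.4929 -0.008   0.0392] [ 0.1866  3.1318 -0.0085] [-0.1  -0.11 -0.01] 0.06309781648880318
```

View pics/w6z.png

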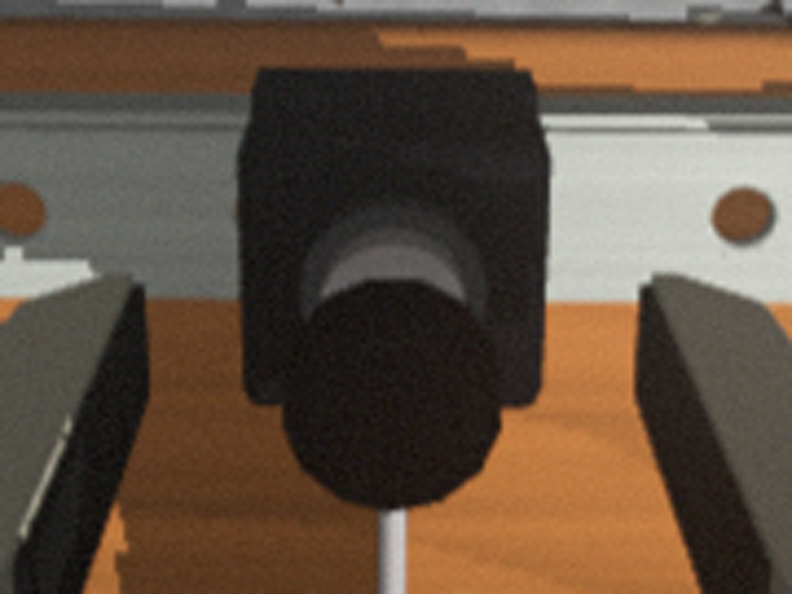

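The pin is riding (knob still raised) and the next hole is visible ahead at crop (743,215). I lower beside the saddle.

Call:
send_rows([
  {"wx":0,"wy":0.006,"wz":0,"dx":-0.1,"dy":0,"dz":-0.8,"fingers":80},
  {"wx":0,"wy":0,"wz":0,"dx":0,"dy":0,"dz":-0.8,"fingers":80},
  {"wx":0,"wy":0,"wz":0,"dx":0,"dy":0,"dz":-0.7,"fingers":80},
  {"wx":0,"wy":0,"wz":0,"dx":0,"dy":0,"dz":0,"fingers":80},
])

```text
t: 8.75
tool_pos: [0.4918, -0.008, 0.0139]
orientation: [-0.187, -3.134, 0.009]
force: [-0.0, -0.8, -1.2]
opening: 0.0639
```

Now a light clamp on the saddle.

Call:
send_rows([
  {"wx":0,"wy":0,"wz":0,"dx":0,"dy":0,"dz":0,"fingers":140},
  {"wx":0,"wy":0,"wz":0,"dx":0,"dy":0,"dz":0,"fingers":150},
  {"wx":0,"wy":0,"wz":0,"dx":0,"dy":0,"dz":0,"fingers":160},
  {"wx":0,"wy":0,"wz":0,"dx":0,"dy":0,"dz":0,"fingers":160},
  {"wx":0,"wy":0,"wz":0,"dx":0,"dy":0,"dz":0,"fingers":160},
])

```text
t: 9.17
tool_pos: [0.4904, -0.0078, 0.0122]
orientation: [-0.187, -3.131, 0.009]
force: [0.4, -0.3, -2.7]
opening: 0.044
```

Clamped: the opening of 44 mm is the saddle width. I slide towards the hole.

Call:
send_rows([
  {"wx":0,"wy":0,"wz":0,"dx":0.02,"dy":0.15,"dz":0.05,"fingers":160},
  {"wx":0,"wy":0,"wz":0,"dx":0.02,"dy":0.2,"dz":0.02,"fingers":160},
  {"wx":0,"wy":0,"wz":0,"dx":0.02,"dy":0.2,"dz":0,"fingers":160},
  {"wx":0,"wy":0,"wz":0,"dx":0.02,"dy":0.2,"dz":0,"fingers":160},
])

```text
t: 9.5
tool_pos: [0.4906, -0.0044, 0.0123]
orientation: [-0.188, -3.13, 0.02]
force: [0.8, -5.4, -2.8]
opening: 0.044
```

Call:
send_rows([
  {"wx":0.004,"wy":0.003,"wz":0,"dx":0.02,"dy":0.2,"dz":0,"fingers":160},
  {"wx":0.003,"wy":0.002,"wz":0,"dx":0.02,"dy":0.2,"dz":0,"fingers":160},
  {"wx":0.003,"wy":0,"wz":0,"dx":0.02,"dy":0.2,"dz":0,"fingers":160},
  {"wx":0.003,"wy":0,"wz":0,"dx":0.02,"dy":0.2,"dz":0,"fingers":160},
])

```text
t: 9.83
tool_pos: [0.4908, -0.001, 0.0124]
orientation: [-0.188, -3.124, 0.012]
force: [-1.3, -7.3, -1.6]
opening: 0.0439
```

Call:
send_rows([
  {"wx":0.003,"wy":-0.004,"wz":0,"dx":0.03,"dy":0.2,"dz":0,"fingers":160},
  {"wx":0.003,"wy":-0.004,"wz":0,"dx":0.03,"dy":0.2,"dz":0,"fingers":160},
  {"wx":0.003,"wy":-0.004,"wz":0,"dx":0.03,"dy":0.2,"dz":0,"fingers":160},
  {"wx":0.002,"wy":0,"wz":0,"dx":0.02,"dy":0.2,"dz":0,"fingers":160},
])

```text
t: 10.17
tool_pos: [0.4916, 0.0024, 0.0125]
orientation: [-0.19, -3.135, 0.006]
force: [-0.1, -4.7, -4.0]
opening: 0.0437
```

Call:
send_rows([
  {"wx":0.002,"wy":0,"wz":0,"dx":0.02,"dy":0.2,"dz":0,"fingers":160},
  {"wx":0.002,"wy":0,"wz":0,"dx":0.02,"dy":0.2,"dz":0,"fingers":160},
  {"wx":0.002,"wy":0,"wz":0,"dx":0.02,"dy":0.2,"dz":0,"fingers":160},
])

```text
t: 10.42
tool_pos: [0.492, 0.005, 0.0125]
orientation: [-0.19, -3.135, 0.006]
force: [0.1, -5.6, -3.1]
opening: 0.044
```

Call:
send_rows([
  {"wx":0.002,"wy":0,"wz":0,"dx":0.02,"dy":0.18,"dz":0,"fingers":160},
  {"wx":0.002,"wy":0,"wz":0,"dx":0.02,"dy":0.18,"dz":0,"fingers":160},
])

```text
t: 10.58
tool_pos: [0.4921, 0.0064, 0.0125]
orientation: [-0.191, -3.134, 0.005]
force: [0.8, -2.4, -2.1]
opening: 0.0437
```

Call:
send_rows([
  {"wx":0.0,"wy":0,"wz":0,"dx":0.01,"dy":0.12,"dz":0,"fingers":160},
])

```text
t: 10.67
tool_pos: [0.4922, 0.0072, 0.0125]
orientation: [-0.191, -3.134, 0.006]
force: [0.2, -2.3, -3.3]
opening: 0.0444
```

```bash
python3 look.py w7; python3 -c "
import cv2
t=cv2.imread('pics/w7.png')
cv2.imwrite('pics/w7z.png',cv2.resize(t[175:310,230:410],None,fx=4.4,fy=4.4,interpolation=cv2.INTER_CUBIC))"
```

```text
10.6667 [0.4922 0.0072 0.0125] [-0.1911 -3.1344  0.006 ] [ 0.16 -2.27 -3.33] 0.04439033783322551
```

View pics/w7z.png

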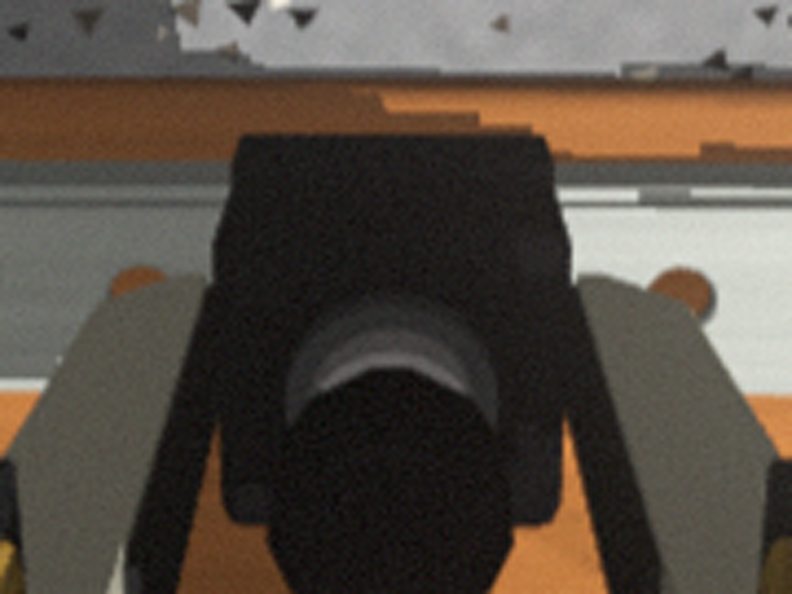

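Run:
```python
from h import *
u=np.array([-.993,.121,0])*.013
for n,x,y,obs in (("w5",.4895,-.0275,175+290.5/4.4-.5),("w6",.492,-.0075,175+278.5/4.4-.5),("w7",.494,.0075,175+366/4.4-.5)):
  c=wc(n)
  for l in (0,.007): print(n,l,[round(px(c,np.array([x,y,z+l])+u)[1],1) for z in (.0695,.0805)],obs)
```

```text
w5 0 [np.float64(237.1), np.float64(246.1)] 240.52272727272725
w5 0.007 [np.float64(242.7), np.float64(252.4)] 240.52272727272725
w6 0 [np.float64(229.2), np.float64(237.3)] 237.79545454545453
w6 0.007 [np.float64(234.3), np.float64(243.0)] 237.79545454545453
w7 0 [np.float64(255.2), np.float64(266.5)] 257.6818181818182
w7 0.007 [np.float64(262.2), np.float64(274.6)] 257.6818181818182
```

The knob's dark edge at row 257.7 fits home (255.2 predicted, plus the same ~3 px offset seen in the known-home view), not raised (262.2). The sliding force also dropped to 2 N, so the pin has snapped in. I open, lift away and verify.

Call:
send_rows([
  {"wx":0,"wy":0,"wz":0,"dx":0,"dy":-0.03,"dz":0,"fingers":60},
  {"wx":0,"wy":0,"wz":0,"dx":0,"dy":0,"dz":0,"fingers":60},
  {"wx":0,"wy":0,"wz":0,"dx":0,"dy":0,"dz":0,"fingers":60},
  {"wx":0,"wy":0,"wz":0,"dx":0,"dy":0,"dz":0,"fingers":60},
  {"wx":0,"wy":0,"wz":0,"dx":0,"dy":0,"dz":1.0,"fingers":0},
  {"wx":0,"wy":0,"wz":0,"dx":0,"dy":0,"dz":2.5,"fingers":0},
  {"wx":0,"wy":0,"wz":0,"dx":0,"dy":0,"dz":3.0,"fingers":0},
  {"wx":0,"wy":0,"wz":0,"dx":0,"dy":0,"dz":3.0,"fingers":0},
  {"wx":0,"wy":0,"wz":0,"dx":0,"dy":0,"dz":3.0,"fingers":0},
  {"wx":0,"wy":0,"wz":0,"dx":0,"dy":0,"dz":1.0,"fingers":0},
  {"wx":0,"wy":0,"wz":0,"dx":0,"dy":0,"dz":0,"fingers":0},
])

```text
t: 11.63
tool_pos: [0.4898, 0.0092, 0.1569]
orientation: [-0.19, -3.133, 0.002]
force: [-1.0, 0.3, 0.5]
opening: 0.0927
```

```bash
python3 look.py w8; python3 -c "
import cv2
t=cv2.imread('pics/w8.png')
cv2.imwrite('pics/w8z.png',cv2.resize(t[125:235,230:390],None,fx=5,fy=5,interpolation=cv2.INTER_CUBIC))"
```

```text
11.6333 [0.4898 0.0092 0.1569] [-1.8950e-01 -3.1332e+00  2.0000e-03] [-1.02  0.26  0.52] 0.09268562134334597
```

View pics/w8z.png

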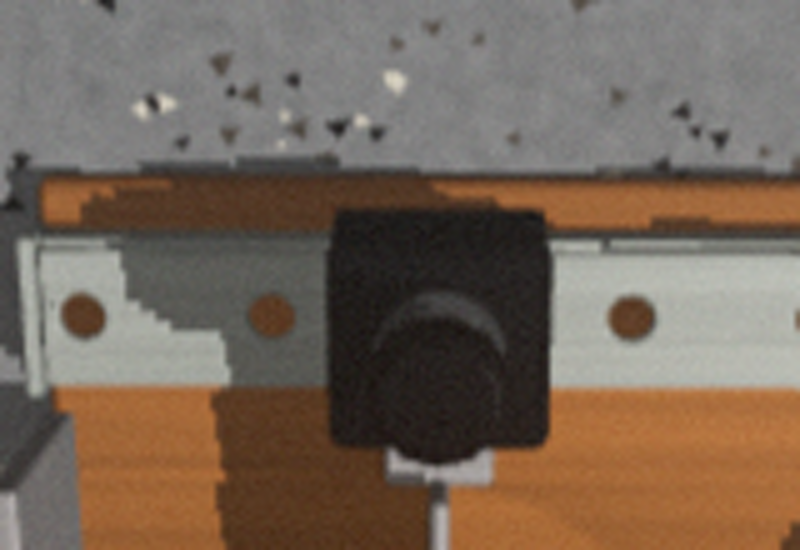

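View pics/w8.png

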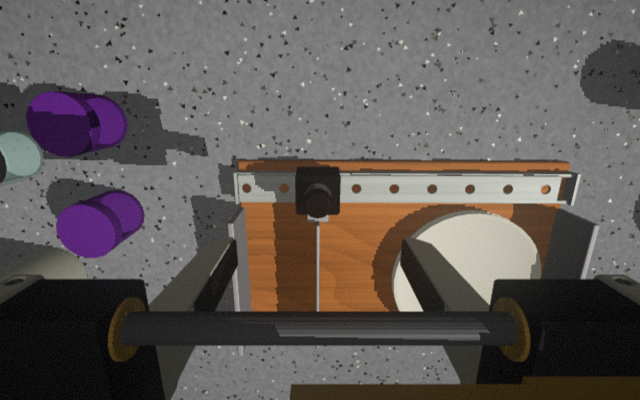

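Run:
```python
from h import *
u=np.array([-.993,.121,0])*.013
c=wc("w8")
for l in (0,.007): print(l,[round(px(c,np.array([.4938,.0075,z+l])+u)[1],1) for z in (.0695,.0805)])
for l in (0,.007): print(l,[round(px(c,np.array([.4938,.0075,z+l])-u)[1],1) for z in (.0695,.0805)])
print(125+316/5,125+463/5)
f=lambda x,y,z:onz(c,230+x/5,125+y/5,z)
print(f(440,330,.05),f(272,316,.024),f(632,317,.024),f(440,520,.062),f(12,520,.062))
```

```text
0 [np.float64(185.4), np.float64(188.5)]
0.007 [np.float64(187.3), np.float64(190.6)]
0 [np.float64(212.5), np.float64(216.5)]
0.007 [np.float64(215.1), np.float64(219.2)]
188.2 217.6
[0.49148737 0.00870286 0.05      ] [ 0.49121458 -0.02702724  0.024     ] [0.50050455 0.04832711 0.024     ] [0.52612348 0.00453898 0.062     ] [ 0.51621742 -0.07784078  0.062     ]
```

The divider is at about 36 mm and in the hole. Now I head for the container, turning the jaws to the rack's x (wz -90°).

Call:
send_rows([
  {"wx":0,"wy":0,"wz":-0.11,"dx":-0.4,"dy":-2.0,"dz":1.5,"fingers":0},
  {"wx":0,"wy":0,"wz":-0.12,"dx":-0.5,"dy":-2.3,"dz":1.0,"fingers":0},
  {"wx":0,"wy":0,"wz":-0.12,"dx":-0.5,"dy":-2.3,"dz":0.5,"fingers":0},
  {"wx":0,"wy":0,"wz":-0.12,"dx":-0.5,"dy":-2.3,"dz":0,"fingers":0},
  {"wx":0,"wy":0,"wz":-0.12,"dx":-0.5,"dy":-2.3,"dz":0,"fingers":0},
  {"wx":0,"wy":0,"wz":-0.12,"dx":-0.5,"dy":-2.3,"dz":0,"fingers":0},
  {"wx":0,"wy":0,"wz":-0.12,"dx":-0.5,"dy":-2.3,"dz":0,"fingers":0},
  {"wx":0,"wy":0,"wz":-0.12,"dx":-0.5,"dy":-2.3,"dz":0,"fingers":0},
  {"wx":0,"wy":0,"wz":-0.12,"dx":-0.5,"dy":-2.3,"dz":0,"fingers":0},
  {"wx":0,"wy":0,"wz":-0.12,"dx":-0.5,"dy":-2.3,"dz":0,"fingers":0},
  {"wx":0,"wy":0,"wz":-0.12,"dx":-0.5,"dy":-2.3,"dz":0,"fingers":0},
  {"wx":0,"wy":0,"wz":-0.12,"dx":-0.5,"dy":-2.3,"dz":0,"fingers":0},
  {"wx":0,"wy":0,"wz":-0.12,"dx":-0.5,"dy":-2.3,"dz":0,"fingers":0},
  {"wx":0,"wy":0,"wz":0,"dx":0,"dy":0,"dz":0,"fingers":0},
])

```text
t: 12.85
tool_pos: [0.4098, -0.2923, 0.16]
orientation: [-2.371, -2.011, -0.015]
force: [-0.4, -0.2, -0.1]
opening: 0.0928
```

```bash
python3 look.py w9;python3 - <<'E'
from h import *
st=robot.read_state();print(R.from_rotvec(st["orientation"]).as_matrix().round(3),st["q"].round(2))
E
```

```text
12.85 [ 0.4098 -0.2923  0.16  ] [-2.3708 -2.0111 -0.0148] [-0.39 -0.23 -0.12] 0.09276708494564999
[[ 0.157  0.987 -0.015]
 [ 0.987 -0.157  0.033]
 [ 0.03  -0.02  -0.999]] [-0.73 -0.08  1.76  0.01  1.5  -0.57]
```

View pics/w9.png

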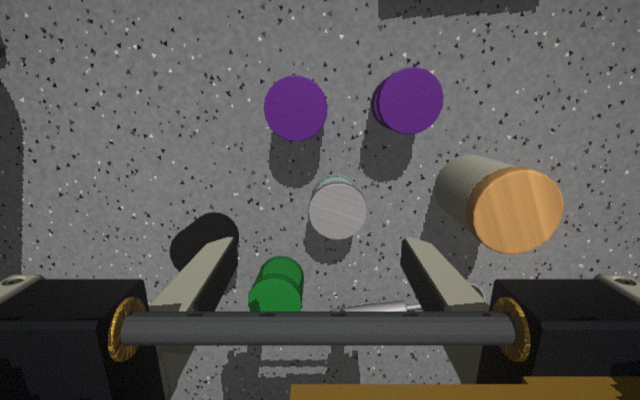

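Run:
```python
from h import *
c=wc("w9")
print(onz(c,337.5,210,.062),onz(c,308,210,.062),onz(c,367,210,.062),onz(c,337.5,239.5,.062))
print(onz(c,273,297,.062))
t=cv2.imread("pics/w9.png")
cv2.imwrite("pics/w9z.png",cv2.resize(t[165:275,290:390],None,fx=5,fy=5,interpolation=cv2.INTER_CUBIC))
```

```text
[ 0.4239423  -0.30946104  0.062     ] [ 0.39597101 -0.30503395  0.062     ] [ 0.45181392 -0.31387236  0.062     ] [ 0.4194886  -0.33947907  0.062     ]
[ 0.34383087 -0.39259334  0.062     ]
```

View pics/w9z.png

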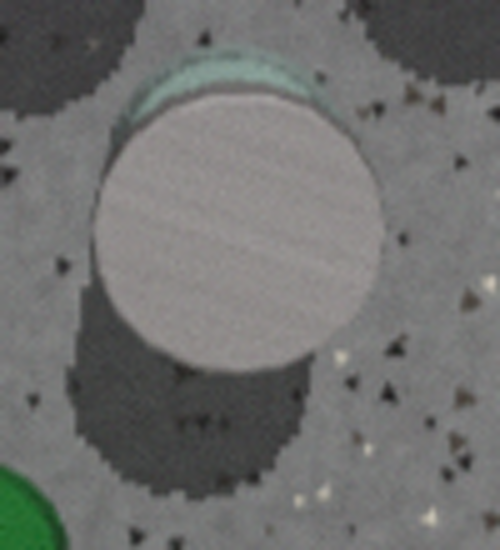

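Call:
send_rows([
  {"wx":-0.033,"wy":-0.015,"wz":0.036,"dx":1.2,"dy":-1.7,"dz":-0.5,"fingers":0},
  {"wx":0,"wy":0,"wz":0,"dx":0,"dy":0,"dz":-2.0,"fingers":0},
  {"wx":0,"wy":0,"wz":0,"dx":0,"dy":0,"dz":-2.0,"fingers":0},
  {"wx":0,"wy":0,"wz":0,"dx":0,"dy":0,"dz":-1.0,"fingers":0},
  {"wx":0,"wy":0,"wz":0,"dx":0,"dy":0,"dz":0,"fingers":0},
])

```text
t: 13.32
tool_pos: [0.421, -0.3032, 0.0969]
orientation: [-2.335, -2.093, 0.0]
force: [-0.1, 0.1, -0.4]
opening: 0.0932
```

```bash
python3 look.py w10;python3 - <<'E'
from h import *
st=robot.read_state();print(R.from_rotvec(st["orientation"]).as_matrix().round(3))
E
```

```text
13.3167 [ 0.421  -0.3032  0.0969] [-2.3346 -2.0928  0.    ] [-0.1   0.11 -0.41] 0.09321141035374719
[[ 0.109  0.994 -0.004]
 [ 0.994 -0.109  0.005]
 [ 0.004 -0.005 -1.   ]]
```

View pics/w10.png

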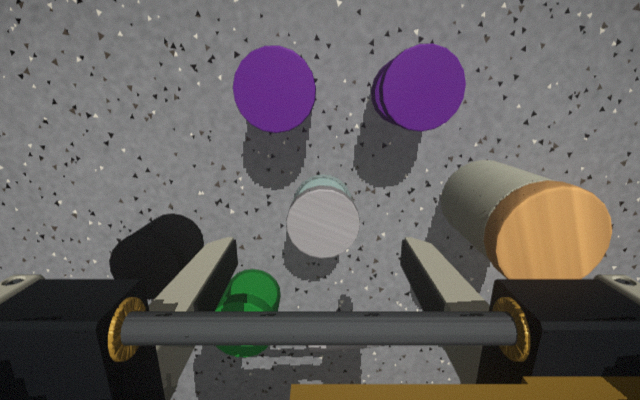

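Run:
```python
from h import *
c=wc("w10");print(onz(c,322.5,223,.062),onz(c,246,312,.062),onz(c,550,235,.103))
```

```text
[ 0.42346708 -0.31017886  0.062     ] [ 0.3516101  -0.38226203  0.062     ] [ 0.56719964 -0.31808493  0.103     ]
```

Call:
send_rows([
  {"wx":0,"wy":0,"wz":0,"dx":0.2,"dy":-0.7,"dz":-1.0,"fingers":0},
  {"wx":0,"wy":0,"wz":0,"dx":0,"dy":0,"dz":-1.5,"fingers":0},
  {"wx":0,"wy":0,"wz":0,"dx":0,"dy":0,"dz":-1.5,"fingers":0},
  {"wx":0,"wy":0,"wz":0,"dx":0,"dy":0,"dz":-1.0,"fingers":0},
  {"wx":0,"wy":0,"wz":0,"dx":0,"dy":0,"dz":0,"fingers":0},
])

```text
t: 13.78
tool_pos: [0.426, -0.3095, 0.0503]
orientation: [-2.331, -2.103, -0.002]
force: [-1.0, 0.0, -0.4]
opening: 0.0932
```

Call:
send_rows([
  {"wx":0,"wy":0,"wz":0,"dx":-0.3,"dy":-0.1,"dz":-1.0,"fingers":0},
  {"wx":0,"wy":0,"wz":0,"dx":0,"dy":0,"dz":-1.2,"fingers":0},
  {"wx":0,"wy":0,"wz":0,"dx":0,"dy":0,"dz":-1.2,"fingers":0},
  {"wx":0,"wy":0,"wz":0,"dx":0,"dy":0,"dz":-0.6,"fingers":0},
  {"wx":0,"wy":0,"wz":0,"dx":0,"dy":0,"dz":0,"fingers":0},
])

```text
t: 14.2
tool_pos: [0.4243, -0.3113, 0.0095]
orientation: [2.329, 2.105, 0.003]
force: [0.2, 0.6, -0.1]
opening: 0.093
```

```bash
python3 look.py w11;python3 - <<'E'
from h import *
st=robot.read_state();print(R.from_rotvec(st["orientation"]).as_matrix().round(3))
E
```

```text
14.2 [ 0.4243 -0.3113  0.0095] [2.3293 2.1051 0.0029] [ 0.15  0.58 -0.13] 0.09304896962547919
[[ 0.101  0.995  0.003]
 [ 0.995 -0.101 -0.   ]
 [ 0.     0.003 -1.   ]]
```

View pics/w11.png

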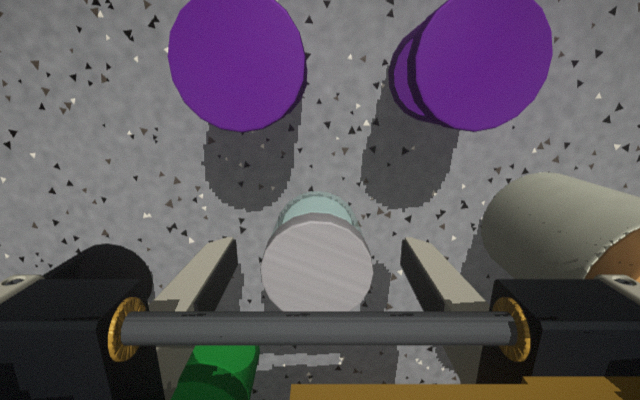

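Call:
send_rows([
  {"wx":0,"wy":0,"wz":0,"dx":0,"dy":0,"dz":0,"fingers":80},
  {"wx":0,"wy":0,"wz":0,"dx":0,"dy":0,"dz":0,"fingers":120},
  {"wx":0,"wy":0,"wz":0,"dx":0,"dy":0,"dz":0,"fingers":140},
  {"wx":0,"wy":0,"wz":0,"dx":0,"dy":0,"dz":0,"fingers":160},
  {"wx":0,"wy":0,"wz":0,"dx":0,"dy":0,"dz":0,"fingers":160},
  {"wx":0,"wy":0,"wz":0,"dx":0,"dy":0,"dz":0,"fingers":160},
  {"wx":0,"wy":0,"wz":0,"dx":0,"dy":0,"dz":0,"fingers":160},
], newtons=8)

```text
t: 14.83
tool_pos: [0.4254, -0.3124, 0.0119]
orientation: [2.327, 2.103, 0.003]
force: [0.5, 0.4, -2.1]
opening: 0.057
```

Call:
send_rows([
  {"wx":0,"wy":0,"wz":0,"dx":0,"dy":0,"dz":0,"fingers":255},
  {"wx":0,"wy":0,"wz":0,"dx":0,"dy":0,"dz":0,"fingers":255},
  {"wx":0,"wy":0,"wz":0,"dx":0,"dy":0,"dz":0.5,"fingers":255},
], newtons=25)

```text
t: 15.08
tool_pos: [0.4246, -0.3116, 0.0159]
orientation: [2.329, 2.105, 0.003]
force: [-0.0, 0.5, -2.3]
opening: 0.0565
```

Gripped at 56.5 mm. I lift straight up.

Call:
send_rows([
  {"wx":0,"wy":0,"wz":0,"dx":0,"dy":0,"dz":1.0,"fingers":255},
  {"wx":0,"wy":0,"wz":0,"dx":0,"dy":0,"dz":2.0,"fingers":255},
  {"wx":0,"wy":0,"wz":0,"dx":0,"dy":0,"dz":2.5,"fingers":255},
  {"wx":0,"wy":0,"wz":0,"dx":0,"dy":0,"dz":2.5,"fingers":255},
  {"wx":0,"wy":0,"wz":0,"dx":0,"dy":0,"dz":2.0,"fingers":255},
  {"wx":0,"wy":0,"wz":0,"dx":0,"dy":0,"dz":0.5,"fingers":255},
])

```text
t: 15.58
tool_pos: [0.422, -0.3091, 0.1264]
orientation: [-2.329, -2.104, -0.002]
force: [0.3, -0.6, -1.3]
opening: 0.0569
```

Call:
send_rows([
  {"wx":0,"wy":0,"wz":-0.002,"dx":0.7,"dy":1.1,"dz":0,"fingers":255},
  {"wx":0,"wy":0,"wz":-0.002,"dx":1.2,"dy":1.9,"dz":0,"fingers":255},
  {"wx":0,"wy":0,"wz":-0.002,"dx":1.6,"dy":2.5,"dz":0,"fingers":255},
  {"wx":0,"wy":0,"wz":-0.002,"dx":1.7,"dy":2.7,"dz":0,"fingers":255},
  {"wx":0,"wy":0,"wz":-0.002,"dx":1.7,"dy":2.7,"dz":0,"fingers":255},
  {"wx":0,"wy":0,"wz":-0.002,"dx":1.7,"dy":2.7,"dz":0,"fingers":255},
  {"wx":0,"wy":0,"wz":-0.002,"dx":1.7,"dy":2.7,"dz":0,"fingers":255},
  {"wx":0,"wy":0,"wz":-0.002,"dx":1.7,"dy":2.7,"dz":0,"fingers":255},
  {"wx":0,"wy":0,"wz":-0.002,"dx":1.6,"dy":2.5,"dz":0,"fingers":255},
  {"wx":0,"wy":0,"wz":-0.002,"dx":1.2,"dy":1.9,"dz":0,"fingers":255},
  {"wx":0,"wy":0,"wz":0,"dx":0.6,"dy":1.0,"dz":0,"fingers":255},
  {"wx":0,"wy":0,"wz":0,"dx":0,"dy":0,"dz":0,"fingers":255},
])

```text
t: 16.58
tool_pos: [0.5802, -0.0553, 0.1287]
orientation: [2.356, 2.074, 0.001]
force: [-0.3, -0.2, -1.2]
opening: 0.0565
```

```bash
python3 look.py w12;python3 - <<'E'
from h import *
st=robot.read_state();print(R.from_rotvec(st["orientation"]).as_matrix().round(3))
t=robot.read_camera("side")[:,:,::-1]
cv2.imwrite("pics/s12z.png",cv2.resize(t[90:290,260:440],None,fx=3,fy=3,interpolation=cv2.INTER_CUBIC))
E
```

```text
16.5833 [ 0.5802 -0.0553  0.1287] [2.3557e+00 2.0738e+00 7.0000e-04] [-0.29 -0.21 -1.23] 0.056480255265544545
[[ 0.127  0.992  0.002]
 [ 0.992 -0.127 -0.002]
 [-0.002  0.002 -1.   ]]
```

View pics/w12.png

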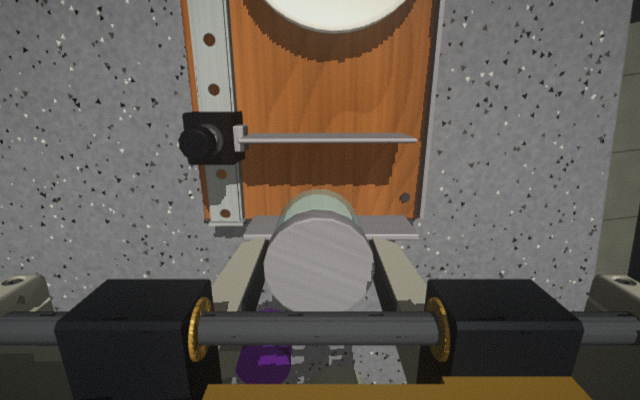

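View pics/s12z.png

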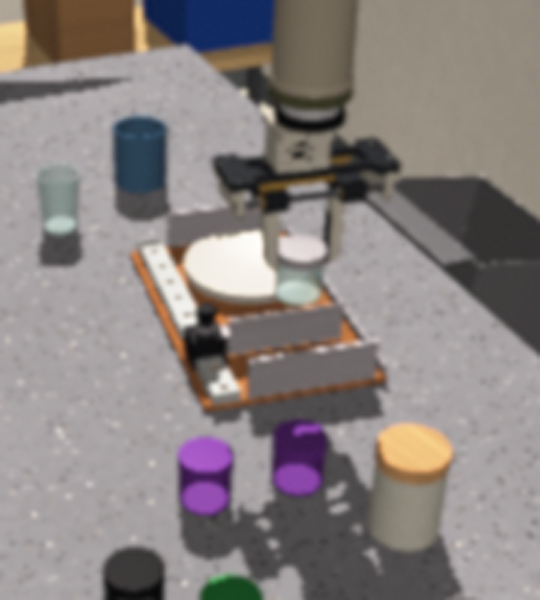

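Run:
```python
from h import *
c=wc("w12")
e1=np.array([.9927,-.121]);e2=np.array([.121,.9927]);bc=np.array([.5873,-.0855])
def q(n,u,v,z):
  p=onz(c,u,v,z)[:2];print(n,p.round(4),'bay',(1e3*np.array([(p-bc)@e1,(p-bc)@e2])).round(1))
q('div',250,139,.062);q('div',412,140,.062);q('div top edge',330,137,.062)
q('fence',250,236,.062);q('fence',412,236,.062);q('fence low edge?',250,218,.010)
q('lid',318.5,262,.0117+.062+.105)
q('tcp',*px(c,np.r_[np.load('pics/w12.npz')['p']]),.1287)
```

```text
div [0.5328 0.0042] bay [-65.   82.5]
div [ 0.662  -0.0131] bay [65.4 81. ]
div top edge [ 0.5968 -0.0023] bay [-0.7 83.7]
fence [ 0.5169 -0.0789] bay [-70.7  -1.9]
fence [ 0.6585 -0.097 ] bay [72.1 -2.8]
fence low edge? [ 0.5061 -0.0798] bay [-81.3  -4.1]
lid [ 0.5811 -0.0505] bay [-10.4  34. ]
tcp [ 0.5802 -0.0553] bay [-10.7  29.1]
```

Call:
send_rows([
  {"wx":0,"wy":0,"wz":0.006,"dx":0.9,"dy":0.65,"dz":-0.3,"fingers":255},
  {"wx":0,"wy":0,"wz":0,"dx":0,"dy":0,"dz":-1.5,"fingers":255},
  {"wx":0,"wy":0,"wz":0,"dx":0,"dy":0,"dz":-1.5,"fingers":255},
  {"wx":0,"wy":0,"wz":0,"dx":0,"dy":0,"dz":-0.8,"fingers":255},
  {"wx":0,"wy":0,"wz":0,"dx":0,"dy":0,"dz":0,"fingers":255},
])

```text
t: 17.1
tool_pos: [0.5886, -0.0563, 0.0868]
orientation: [2.354, 2.071, -0.001]
force: [-0.4, 0.6, -2.9]
opening: 0.0564
```

```bash
python3 look.py w13;python3 - <<'E'
from h import *
st=robot.read_state();print(R.from_rotvec(st["orientation"]).as_matrix().round(3))
e1=np.array([.9927,-.121]);e2=np.array([.121,.9927]);bc=np.array([.5873,-.0855])
p=st["tool_pos"][:2]-bc;print(p@e1,p@e2)
E
```

```text
17.1 [ 0.5886 -0.0563  0.0868] [ 2.3541e+00  2.0712e+00 -9.0000e-04] [-0.38  0.59 -2.89] 0.05639805917170746
[[ 0.127  0.992  0.004]
 [ 0.992 -0.127 -0.005]
 [-0.005  0.005 -1.   ]]
-0.002053467916881431 0.029105779298482168
```

View pics/w13.png

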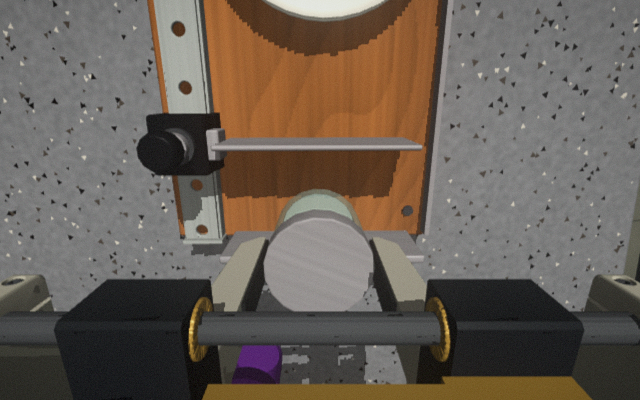

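Call:
send_rows([
  {"wx":0.005,"wy":0.004,"wz":0.006,"dx":0.1,"dy":0.9,"dz":0,"fingers":255},
  {"wx":0,"wy":0,"wz":0,"dx":0,"dy":0,"dz":0,"fingers":255},
])

```text
t: 17.32
tool_pos: [0.59, -0.0478, 0.0884]
orientation: [-2.354, -2.08, -0.001]
force: [0.2, -0.3, -1.3]
opening: 0.0562
```

Call:
send_rows([
  {"wx":0,"wy":0,"wz":0,"dx":0,"dy":0,"dz":-1.0,"fingers":255},
  {"wx":0,"wy":0,"wz":0,"dx":0,"dy":0,"dz":-1.5,"fingers":255},
  {"wx":0,"wy":0,"wz":0,"dx":0,"dy":0,"dz":-1.0,"fingers":255},
  {"wx":0,"wy":0,"wz":0,"dx":0,"dy":0,"dz":0,"fingers":255},
])

```text
t: 17.65
tool_pos: [0.5929, -0.0478, 0.0547]
orientation: [2.349, 2.078, 0.007]
force: [0.3, 0.6, -2.2]
opening: 0.0562
```

```bash
python3 look.py w14
```

```text
17.65 [ 0.5929 -0.0478  0.0547] [2.3495 2.0782 0.007 ] [ 0.35  0.63 -2.19] 0.05622272597365059
```

View pics/w14.png

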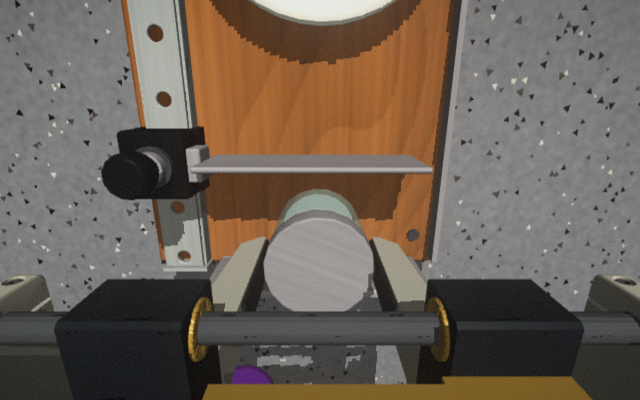

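Call:
send_rows([
  {"wx":0,"wy":0,"wz":0,"dx":-0.1,"dy":0,"dz":-1.0,"fingers":255},
  {"wx":0,"wy":0,"wz":0,"dx":0,"dy":0,"dz":-0.9,"fingers":255},
  {"wx":0,"wy":0,"wz":0,"dx":0,"dy":0,"dz":-0.3,"fingers":255},
  {"wx":0,"wy":0,"wz":0,"dx":0,"dy":0,"dz":0,"fingers":255},
])

```text
t: 18.03
tool_pos: [0.5929, -0.048, 0.0328]
orientation: [2.348, 2.077, 0.009]
force: [-0.8, 0.9, -2.1]
opening: 0.0561
```

Run:
```python
from h import *
st=robot.read_state();M=R.from_rotvec(st["orientation"]).as_matrix();print(st["tool_pos"],M.round(4),st["force"])
e1=np.array([.9927,-.121]);e2=np.array([.121,.9927]);bc=np.array([.5873,-.0855])
p=st["tool_pos"][:2]-bc;print(p@e1,p@e2)
```

```text
[ 0.59290657 -0.0479579   0.03276205] [[ 0.1219  0.9925  0.0089]
 [ 0.9925 -0.1219 -0.0011]
 [-0.      0.0089 -1.    ]] [-0.79296968  0.89758079 -2.13883852]
0.0010230518534280729 0.03794644270171032
```

Call:
send_rows([
  {"wx":0.001,"wy":0.008,"wz":0,"dx":0,"dy":0,"dz":-0.4,"fingers":255},
  {"wx":0,"wy":0,"wz":0,"dx":0,"dy":0,"dz":-0.3,"fingers":255},
  {"wx":0,"wy":0,"wz":0,"dx":0,"dy":0,"dz":-0.1,"fingers":255},
])

```text
t: 18.28
tool_pos: [0.5932, -0.048, 0.0244]
orientation: [2.353, 2.081, 0.001]
force: [0.2, 0.1, -2.0]
opening: 0.0567
```

Call:
send_rows([
  {"wx":0,"wy":0,"wz":0,"dx":0,"dy":0,"dz":-0.1,"fingers":255},
  {"wx":0,"wy":0,"wz":0,"dx":0,"dy":0,"dz":-0.1,"fingers":255},
])

```text
t: 18.45
tool_pos: [0.5934, -0.0481, 0.0223]
orientation: [2.353, 2.081, 0.001]
force: [0.6, -1.0, -2.2]
opening: 0.0567
```

Call:
send_rows([
  {"wx":0,"wy":0,"wz":0,"dx":0,"dy":0,"dz":-0.1,"fingers":255},
])

```text
t: 18.53
tool_pos: [0.5936, -0.0481, 0.0218]
orientation: [2.353, 2.081, 0.001]
force: [-7.5, 0.9, 10.8]
opening: 0.057
```

The container is in contact with the board at about 13 N, a soft touchdown. I release.

Call:
send_rows([
  {"wx":0,"wy":0,"wz":0,"dx":0,"dy":0,"dz":0.02,"fingers":90},
  {"wx":0,"wy":0,"wz":0,"dx":0,"dy":0,"dz":0,"fingers":70},
  {"wx":0,"wy":0,"wz":0,"dx":0,"dy":0,"dz":0,"fingers":50},
  {"wx":0,"wy":0,"wz":0,"dx":0,"dy":0,"dz":0,"fingers":50},
  {"wx":0,"wy":0,"wz":0,"dx":0,"dy":0,"dz":0,"fingers":50},
])

```text
t: 18.95
tool_pos: [0.5954, -0.0483, 0.0241]
orientation: [2.35, 2.079, 0.005]
force: [0.6, -0.1, 0.2]
opening: 0.0743
```

```bash
python3 look.py w15
```

```text
18.95 [ 0.5954 -0.0483  0.0241] [2.3502 2.0791 0.0049] [ 0.56 -0.09  0.16] 0.07434546743066676
```

View pics/w15.png

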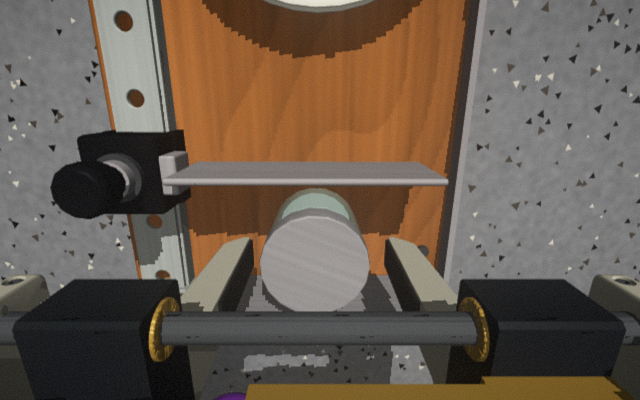

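Both fingers are clear of the container. I lift straight up, then move aside to check.

Call:
send_rows([
  {"wx":0,"wy":0,"wz":0,"dx":-0.1,"dy":0,"dz":0.8,"fingers":50},
  {"wx":0,"wy":0,"wz":0,"dx":0,"dy":0,"dz":1.5,"fingers":50},
  {"wx":0,"wy":0,"wz":0,"dx":0,"dy":0,"dz":2.5,"fingers":50},
  {"wx":0,"wy":0,"wz":0,"dx":0,"dy":0,"dz":3.0,"fingers":50},
  {"wx":0,"wy":0,"wz":0,"dx":0,"dy":0,"dz":3.0,"fingers":50},
  {"wx":0,"wy":0,"wz":0,"dx":0,"dy":0,"dz":3.0,"fingers":50},
  {"wx":0,"wy":0,"wz":0,"dx":-1.0,"dy":-1.0,"dz":2.0,"fingers":50},
  {"wx":0,"wy":0,"wz":0,"dx":-2.5,"dy":-2.5,"dz":0,"fingers":50},
  {"wx":0,"wy":0,"wz":0,"dx":-2.5,"dy":-2.5,"dz":0,"fingers":50},
  {"wx":0,"wy":0,"wz":0,"dx":-2.5,"dy":-2.5,"dz":0,"fingers":50},
  {"wx":0,"wy":0,"wz":0,"dx":-2.5,"dy":-2.5,"dz":0,"fingers":50},
  {"wx":0,"wy":0,"wz":0,"dx":0,"dy":0,"dz":0,"fingers":50},
])

```text
t: 20.0
tool_pos: [0.4778, -0.16, 0.1966]
orientation: [2.34, 2.083, 0.006]
force: [-0.2, -0.1, 0.2]
opening: 0.0749
```

```bash
python3 look.py w16
python3 - <<'E'
from h import *
t=robot.read_camera("side")[:,:,::-1];cv2.imwrite("pics/s16.png",t)
cv2.imwrite("pics/s16z.png",cv2.resize(t[140:290,280:430],None,fx=4,fy=4,interpolation=cv2.INTER_CUBIC))
t=robot.read_camera("top")[:,:,::-1];cv2.imwrite("pics/t16.png",t)
cv2.imwrite("pics/t16z.png",cv2.resize(t[125:215,235:365],None,fx=6,fy=6,interpolation=cv2.INTER_CUBIC))
E
```

```text
20.0 [ 0.4778 -0.16    0.1966] [2.3403 2.0829 0.0055] [-0.19 -0.09  0.24] 0.0748731719066158
```

View pics/s16z.png

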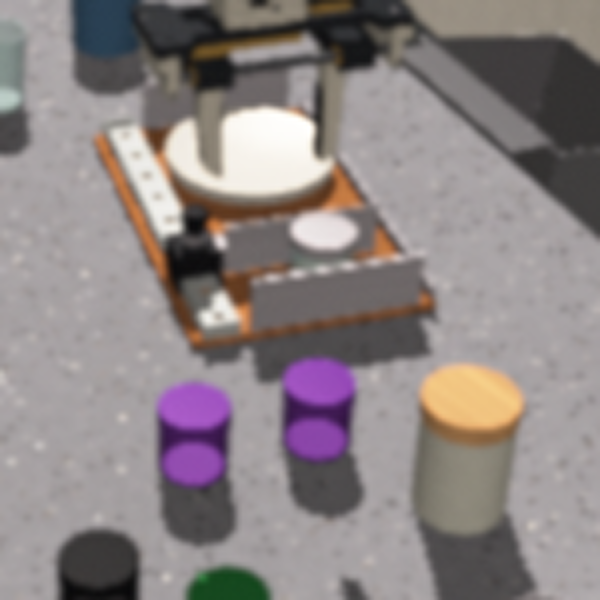

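View pics/t16.png

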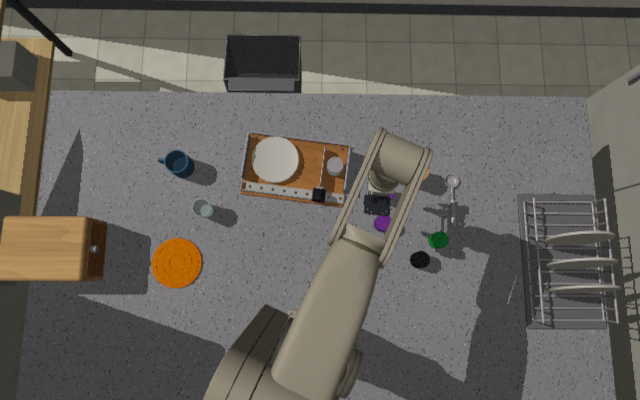

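View pics/w16.png

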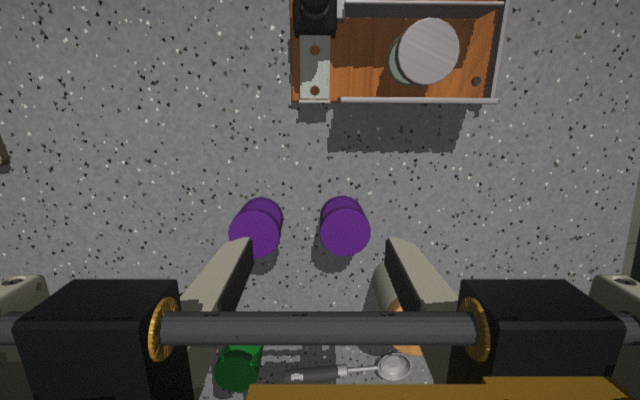

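Run:
```python
from h import *
T,S,W=cam("top"),cam("side"),wc("w16")
e1=np.array([.9927,-.121]);e2=np.array([.121,.9927]);bc=np.array([.5873,-.0855])
b=lambda p:(1e3*np.array([(p[:2]-bc)@e1,(p[:2]-bc)@e2])).round(1)
print('wrist',b(onz(W,427.5,51,.072)),'side',b(onz(S,280+324/4,140+230/4,.072)),'top',b(onz(T,335,164,.072)))
print(tri([(W,427.5,51),(S,280+324/4,140+230/4)]),tri([(T,335,164.),(S,280+324/4,140+230/4)]))
# knob top home vs raised in side/top view
for l in (0,.007): print('side knob',px(S,[.4938,.0078,.084+l]),'->crop',(px(S,[.4938,.0078,.084+l])-[280,140])*4)
t=cv2.imread("pics/s16.png")[175:225,310:350];s=cv2.imread("pics/side0.png")[180:230,310:350]
cv2.imwrite("pics/cmp.png",cv2.resize(np.hstack([s,t]),None,fx=9,fy=9,interpolation=cv2.INTER_CUBIC))
```

```text
wrist [ 0.5 39.2] side [ 0.3 33.9] top [ 2.1 38.7]
(array([ 0.5943, -0.0464,  0.0679]), [array([0.4, 0.1]), array([-0.1,  0. ])]) (array([ 0.5946, -0.0474,  0.0686]), [array([-0. ,  0.1]), array([ 0.1, -0. ])])
side knob [328.05735823 191.72925475] ->crop [192.22943292 206.91701899]
side knob [328.08430766 190.02090496] ->crop [192.33723063 200.08361984]
```

View pics/cmp.png

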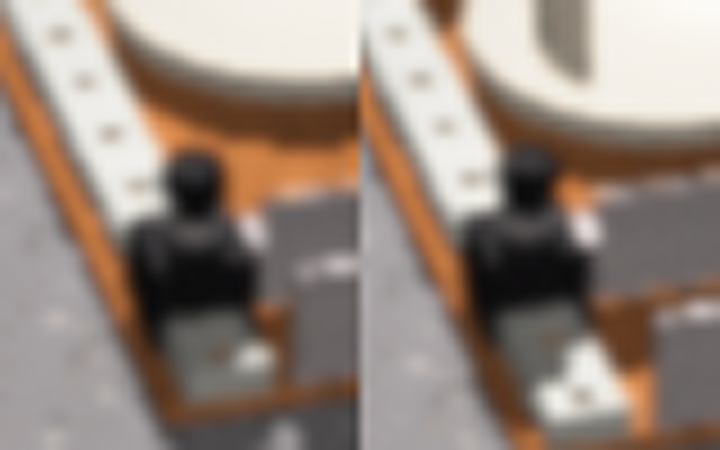

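The knob's height above the saddle matches the home picture (a raised knob would show about 15 px more). The container measures about 39 mm from the fence and about 1 mm along it, on the board. I hand in.

```bash
python3 -c "
from plant import robot
print(robot.close_job())"
```

```text
the job is handed in; nothing more can be done
None
```

The job is handed in at about 20 s of the 58 s. My last pictures show everything in place, but no verdict is reported.

**Divider:** I pulled the knob, slid about 20 mm with the pin lifted, and let go so the pin rode on the strip. Holding only the saddle, I then pushed it gently to the next hole. The pin dropped in at about 36 mm, with at most about 7 N measured between steps. The last side view shows the knob at the same height above the saddle as at the start. One earlier wrist view was too coarse to settle that on its own.

**Container:** It was set down with about 13 N of contact and released. Wrist and top views put its centre about 39 mm from the fence and 1–2 mm along it from `bay_corner`. It stands upright, and the gripper is clear of everything.

**Checks that disagreed:**
- The real fingertips sit about 28 mm behind the reported tool point. My first grip on the knob closed on air just above it, without contact, and I then went lower.
- The side view alone put the container 34 mm from the fence, still inside the 25–65 mm limit. Two-view heights of the lid came out about 4 mm low, much like the 3 mm low reading before the move.

I did not measure whether the other objects had moved. In the last pictures the plates, mug, tea glass and spoon look undisturbed; the arm hides the canister in the top view, but it looks in place from the side.

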